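Close the dust trap's clean-out hatch and lock its quarter-turn fastener

TASK

Close the clean-out hatch of the grey dust trap: set the loose aluminium cover into the opening on top of the trap so that it sits flat all round, then press its black wing fastener down and turn it a quarter turn clockwise until it stops and drops into its locked detent, and let go. Handle it gently: do not drop or bang the cover into place, bear down hard on it or force the fastener against its stop, and leave the other things on the bench where they are.

Things in the scene. Friction and masses are not known exactly. Their poses are not given: they have to be found in the camera images.
- trap: the dust trap, fixed to the bench: a grey sheet-steel box 180 (x) x 140 (y) x 85 mm high, with two black hose spigots (40 mm round) standing 34 mm out of its +x and +y faces. Origin at the centre of its underside, z up. In the middle of its flat top is an opening 96 (along x) x 76 mm (along y)
- seat (a point): middle of the trap's opening at the height of the rim (85 mm above the bench); axes as the trap's. The cover is seated when its origin lies 23 mm under this point
- bridge (a point): fixed point of the trap, axes as the trap's, 7 mm under the rim: top of the steel receptacle plate on the bridge across the opening. A slot (19 x 43 mm, nominally along x) lets the pin through; a detent groove (7.2 mm wide, 3 mm deep) crosses it underneath; hard stop just past it. The plate floats: turned up to 0.32 rad either way (not measured), so find the detent by feel
- cover: the loose hatch cover, bare aluminium, 0.28 to 0.44 kg with its fastener: a plate 116 (x) x 96 (y) x 4 mm, its underside 23 mm above the origin. It stands on two flanges along x (92 mm long, 72 mm over the outside, tapered at their lower ends) which enter the opening with 2 mm play on every side. Origin: centre at the flanges' lower edge, z up. The same turned half round
- wing_grip (a point): middle of the fastener's wing: black, 40 mm long (this point's x), 10 mm thick (y), 22 mm high, upright in the middle of the cover, best pinched across its thickness; the cover can be carried by it. It stands on a round hub 39 mm across whose top is 11 mm below this point (fingertips may bear on it). This point is 57 mm above the cover's origin while press is 0
- wing (a joint): how far the wing is turned clockwise from above relative to the cover, rad, -0.7 to 2.4, friction 0.04 N m; at the start -0.35 to 0.35. At 0 the wing, and the cross pin (36 mm long, 5 mm thick) parallel to it under the cover, lie along the cover's x and the pin passes the slot (within 0.07). The detent is 1.57 past the slot: 1.25 to 1.89; play in it 0.06 each way, then the hard stop
- press (a joint): how far wing and pin are pressed down against their spring relative to the cover, m: 0 up, 0.013 end of travel. The spring pushes up with 3 N at 0, 7 N at 0.0085, 9.5 N at 0.013. With the cover seated the pin can be turned only beyond 0.0115 (under the plate); let up in the detent it rests at 0.0085; let up short of the detent it stays at 0.0115
- base_plate_2: bystander: flat white plaster mounting plate, 61x74x16 mm, behind the trap; origin at its underside
- cast_grey: bystander: plaster cast of a jaw, 49x60x36 mm, on the right; origin at its underside
- scrap_tub: bystander: round light metal tub 89 mm across, 39 mm high, on the right behind the cover; origin at its underside
- bench_brush: bystander: wooden bench brush, 145 mm long, 26 mm high, lying at the front edge; origin at its underside
- crucible: bystander: brown clay crucible, 53 mm across, 44 mm high, on the right; origin at its underside

How it is judged (in metres and radians):
On the way, in this order (a step that is already met when the one before it is completed fails the run):
1. the cover sits flat in the opening, its fastener still unlocked (horizontal distance between cover and seat below 0.005 m and z of cover in the frame of seat between -0.0255 and -0.021 m and angle between cover's own z axis and vertical below 0.03 rad and angle between the x axis of cover and the x axis of trap, either way round below 0.08 rad and value of joint wing below 0.9 rad), for 0.2 s.
2. the fastener has been turned and has dropped into its detent (value of joint wing between 1.12 and 2.02 rad and value of joint press between 0.0065 and 0.01 m), for 0.2 s.
At the end, for the whole second after the job is handed in: the cover lies flat in the opening (centred within 5 mm, down on the rim within 2 mm, level within 0.03 rad, square within 0.08 rad), the wing is at its detent (1.12 to 2.02 rad) and has risen into it (press 6.5 to 10 mm, neither held down nor sprung free), all at rest (all of step 2 and horizontal distance between cover and seat below 0.005 m and z of cover in the frame of seat between -0.0255 and -0.021 m and angle between cover's own z axis and vertical below 0.03 rad and angle between the x axis of cover and the x axis of trap, either way round below 0.08 rad and linear speed of cover below 0.02 m/s); the robot touches nothing.
It fails at once if the cover or its fastener is pressed, banged or forced against the trap with more than 60 N, all their contact forces added up (contact force between cover and trap above 60 N).
It fails at once if a bystander is shifted by more than 25 mm (distance of any of base_plate_2, cast_grey, scrap_tub, bench_brush, crucible from where it was at the start of the episode above 0.025 m).
It also fails if it takes over 58 s, if anything falls off the work surface, if the arm or the gripper's body presses on something with over 40 N, if the wrist force passes 120 N, or if a joint passes its speed limit or range.

ROBOT

A 6-joint arm with a two-finger parallel gripper is mounted at the origin on a cart in front of the work surface, level with it; the furniture and walls round the work are solid. World frame = base frame: x ahead of the robot, y to its left, z up, the work surface at z = 0. Lengths are in mm, angles in rad, forces in N, time in s.
With the tool pointing down it reaches from about 275 to 750 mm from the base axis. Payload 10.2 kg.
Tool frame: the origin (TCP) lies between the finger pads; the fingertips stand 17 mm ahead of it and the grasp point (between the pads) lies 2 mm behind it; y points along the fingers, x is the direction in which the jaws open and shut, and the axes are right-handed (so a half turn about y gives the same grasp; the last joint's range is limited). The gripper opens to 85 mm and grips with 20 to 120 N. Pads are 22 mm wide; open, the fingers measure 114 mm over their backs; the gripper's body (76 mm by 85 mm) begins 54 mm behind the grasp point. The pads swing forward as they close: fully open they stand 13 mm farther back than shut.
Start: joints at [1.074, 0.313, 1.498, -0, 1.331, -0.223], TCP at [141.968, 505.447, 248.294] pointing down, gripper open.
Joint ranges: [-2.94, 2.94], [-0.97, 2.17], [0.19, 2.56], [-1.23, 4.37], [0.02, 3.11], [-2.88, 2.88]. Speed limits (rad/s): [2.39, 2.39, 3.01, 3.14, 3.14, 3.14].

INTERFACE

Orientations are given as a unit quaternion [w, x, y, z].
In Python, from rig import ctrl gives the robot as it stands.
- The arm moves only by the tool jog_arm, never from a script. Its argument "targets" is a list of rows, each an object with "offset": the shift along the tool's x, y, z in m, a list of three; "yaw": the turn about the tool's y in rad. In form: [{"offset": [dx, dy, dz], "yaw": yaw}, ...]. A call has 1 to 12 rows; each row is the pose to reach, as a shift and turn from the pose measured when the call began, along the tool's axes at that moment; what a row does not reach only later rows make up. A row lasts 1/12 s, in which the tool goes at most 41.7 mm and 7.16 degrees, less where a joint would pass 70% of its speed; a pose out of reach is approached as far as the arm can. A call with a gripper value outside its range is refused whole. "fingers" is the finger opening in m, from 0 to 0.0854, set as the call begins (left out, the last holds). The fingers move at their own pace and stop on an object; "grip_force" is the grip in N (left out, the last holds). Time passes only in rows, so rows that repeat a pose let the fingers close. It gives the time, the measured TCP pose, the force and the opening at its end, in the units of the state.
- ctrl.sense(): the state, without advancing time (a new reading comes with each control period).
- ctrl.capture(name): name is "side" or "top"; returns a dict with "img" (480x640x3 uint8, red, green, blue), "intrinsics" (3x3 intrinsics, pixels), "T" (4x4, takes a point from camera to world coordinates). Camera axes: x right, y up, looking along -z (the intrinsics and any distortion apply to the point x, -y, -z); pixel columns grow to the right and rows downward; lengths in mm; the calibration is good to about 2 mm. A picture is of the moment at which its call begins. There is no depth.
- ctrl.finish_job(): hands the job in, once; it reports no verdict.
Trained networks look in the newest picture that a camera, given by its name, has taken for a name from the list of things; names that differ only in an ending like _2 or _b are one class to them, and where a whole thing is asked for, a point or a joint stands for the part that bears it (a point fixed in the world has none). Each returns a list of dicts, best first, with "score" (0 to 1); they miss things now and then, are a little off and sometimes report something else, mostly with a low value. They report only what shows in the picture. A call takes as long as a camera call.
- ctrl.boxes_of(camera, target): "box" ([left, top, right, bottom] in pixels, round what is visible of it).
- ctrl.regions_of(camera, target): "region" (480x640 bool, what is visible of it) and "box" ([left, top, right, bottom] in pixels, round what is visible of it).
The state is a dict: "time_s": time; "joints": joint angles; "dq": joint speeds; "tau": joint torques, N m; "eef_pos": TCP position; "ee_rot": TCP orientation; "force": force on the tool from outside, world axes, zero at the start; "wrist_torque": the same for the moment, N m; "grip_width": opening from 0.0 (shut) to 1.0 (fully open).
Only numpy, scipy, OpenCV 4.12 (cv2) and the standard library are available. Lean on these libraries where they do the work, as an engineer would, in place of code of your own. Each camera call takes 0.05 s, during which the arm holds its last target.

## Working session

There is one attempt and no reset: what is moved stays moved. The work goes in short steps, Python scripts to look and compute and a tool call to move; the robot and the scene stay as the last step left them, time stands still between calls to the robot, and variables do not carry over. Pictures are saved under pics/ and viewed, and the job is handed in when it is done.

Besides the shell and the picture viewer there is one more tool, called after "Call:" as name(argument=value, ...) on one line, values as JSON. jog_arm: Moves the arm, as the interface text tells. Its arguments: {"type":"object","properties":{"targets":{"type":"array"},"fingers":{"type":"number"},"grip_force":{"type":"number"}},"required":["targets"]}

```bash
ls; mkdir -p pics; python3 - <<'E'
from rig import ctrl
import cv2
s=ctrl.sense()
for k,v in s.items(): print(k,v)
for n in("side","top"):
    c=ctrl.capture(n); cv2.imwrite(f"pics/{n}0.png",c["img"][:,:,::-1]); print(n,c["intrinsics"],c["T"], [k for k in c])
    for t in["trap","cover","wing_grip","base_plate_2","cast_grey","scrap_tub","bench_brush","crucible"]:
        print(t,[(b["box"],round(b["score"],2)) for b in ctrl.boxes_of(n,t)][:3])
E
```

```text
pics
time_s 0.0
joints [ 1.07361595e+00  3.13462113e-01  1.49843996e+00 -1.58001720e-05
  1.33101245e+00 -2.23350910e-01]
dq [-0.00115745 -0.00042104  0.00130015  0.00117448 -0.00111953 -0.00106443]
tau [ 2.92944105e-04 -4.12267220e+01 -2.59746587e+01 -1.52789680e-04
  4.13042813e-03  5.21182670e-06]
eef_pos [141.84387087 505.22636255 247.7277857 ]
ee_rot [-0.56336597  0.56376136  0.42665467 -0.4275017 ]
force [-0.6567023  -0.55257649  0.98040008]
wrist_torque [0.02879929 0.01295609 0.00752463]
grip_width 0.9967355797087393
side [[544.14271606   0.         314.68908046]
 [  0.         544.14271606 226.85199004]
 [  0.           0.           1.        ]] [[ 9.08437393e-01  2.30847470e-01 -3.48498134e-01  2.04788071e+02]
 [-4.17969345e-01  4.88514991e-01 -7.65933894e-01 -1.09369125e+03]
 [-6.56733863e-03  8.41464527e-01  5.40272450e-01  6.52525659e+02]
 [ 0.00000000e+00  0.00000000e+00  0.00000000e+00  1.00000000e+00]] ['img', 'intrinsics', 'T']
trap [([203.4, 156.2, 301.9, 234.5], 0.98)]
cover [([274.1, 262.8, 342.8, 311.9], 0.72)]
wing_grip [([295.8, 262.3, 316.5, 288.7], 0.82)]
base
[... 511 characters left out ...]
9680135e-01 -1.40223694e-01  3.99372234e+02]
 [-9.99564594e-01 -2.92518138e-02  3.86688840e-03 -2.50177465e+02]
 [-2.74814746e-04  1.40276732e-01  9.90112298e-01  1.21033465e+03]
 [ 0.00000000e+00  0.00000000e+00  0.00000000e+00  1.00000000e+00]] ['img', 'intrinsics', 'T']
trap [([176.9, 205.0, 275.1, 309.5], 0.79)]
cover [([345.4, 232.7, 412.7, 297.3], 0.71)]
wing_grip [([373.1, 256.5, 385.3, 273.6], 0.83), ([177.0, 203.1, 273.2, 310.0], 0.41)]
base_plate_2 [([255.0, 146.8, 285.7, 181.9], 0.63)]
cast_grey []
scrap_tub [([340.0, 152.6, 378.5, 190.7], 0.56)]
bench_brush [([274.9, 295.0, 295.8, 358.2], 0.93), ([388.2, 183.9, 416.7, 209.5], 0.74)]
crucible [([436.0, 229.4, 459.7, 252.9], 0.95)]
```

View pics/side0.png

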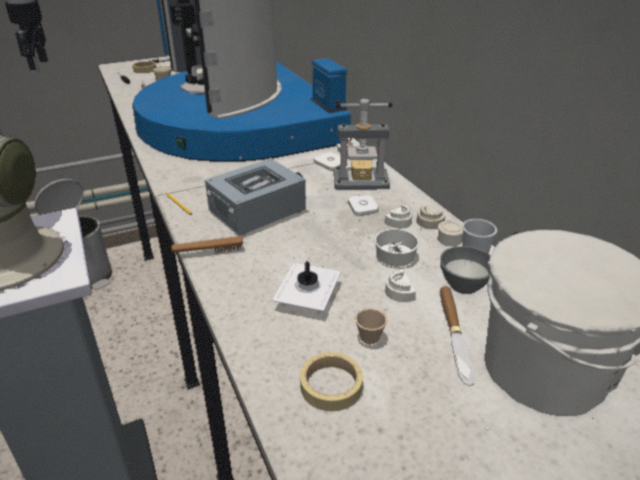

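View pics/top0.png

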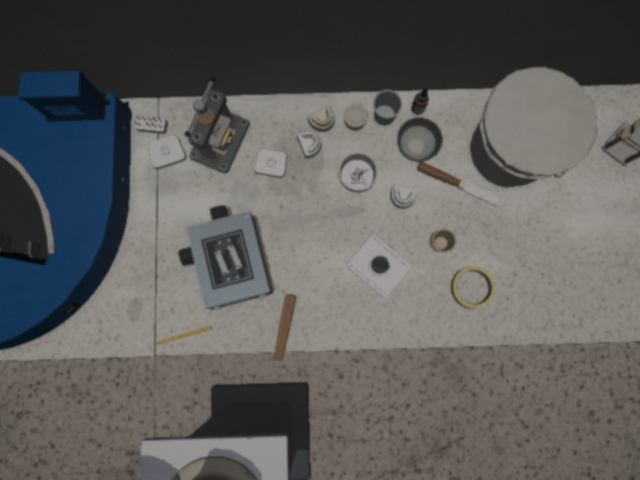

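```bash
python3 - <<'E'
import cv2
t=cv2.imread("pics/top0.png"); s=cv2.imread("pics/side0.png")
def z(im,x0,y0,x1,y1,f,n): cv2.imwrite(n,cv2.resize(im[y0:y1,x0:x1],None,fx=f,fy=f,interpolation=cv2.INTER_CUBIC))
z(t,165,195,295,325,4.6,"pics/t_trap.png"); z(t,335,220,425,310,6.6,"pics/t_cov.png")
z(s,190,140,310,250,5,"pics/s_trap.png"); z(s,260,250,350,320,8,"pics/s_cov.png")
E
```

```text
(no output)
```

View crops.

Side view: trap at (255,195), cover at (308,287). Top view: trap at (228,258), cover at (380,265), wing at (380,264). Bystanders match the network's boxes. I'll zoom in next.

View pics/t_trap.png

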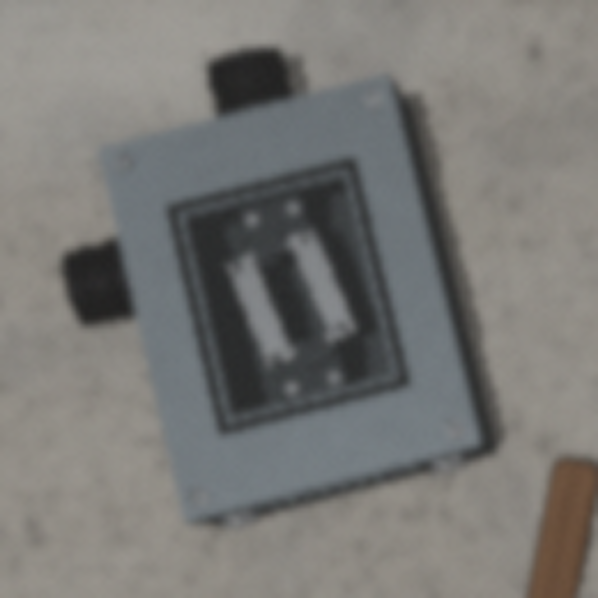

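View pics/t_cov.png

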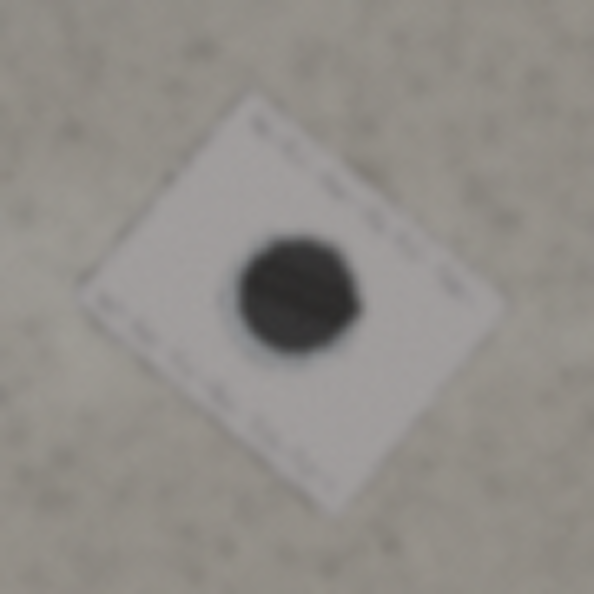

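View pics/s_trap.png

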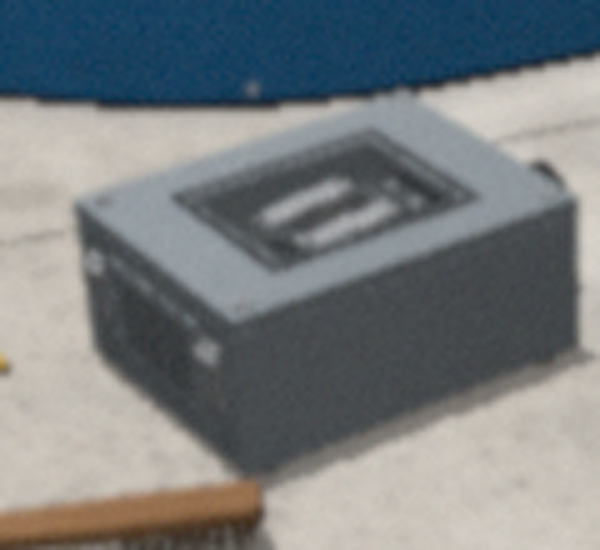

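View pics/s_cov.png

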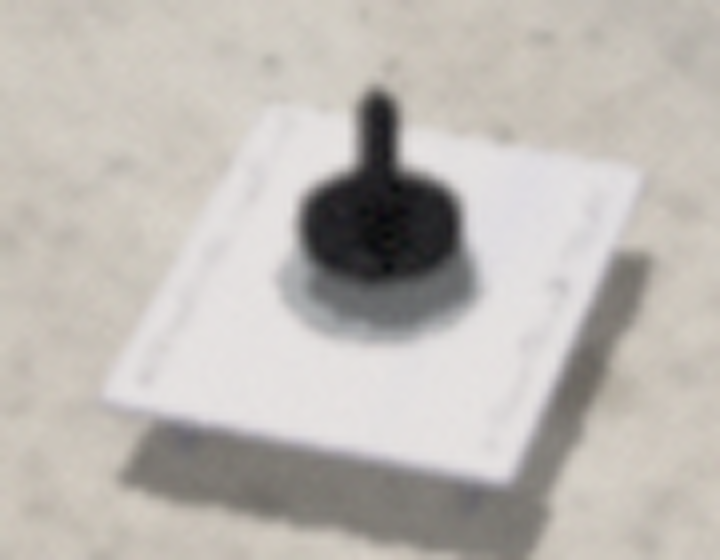

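```bash
cat > h.py <<'E'
import numpy as np, json
from rig import ctrl
from scipy.optimize import least_squares
def proj(c,P):
    P=np.atleast_2d(P).astype(float); T=c["T"]; K=c["intrinsics"]
    q=(P-T[:3,3])@T[:3,:3]
    u=K[0,0]*q[:,0]/-q[:,2]+K[0,2]; v=K[1,1]*(-q[:,1])/-q[:,2]+K[1,2]
    return np.c_[u,v]
def unproj(c,uv,z):
    uv=np.atleast_2d(uv).astype(float);K=c["intrinsics"];T=c["T"]
    d=np.c_[(uv[:,0]-K[0,2])/K[0,0],-(uv[:,1]-K[1,2])/K[1,1],-np.ones(len(uv))]@T[:3,:3].T
    return T[:3,3]+d*((z-T[2,3])/d[:,2])[:,None]
def rz(a): return np.array([[np.cos(a),-np.sin(a)],[np.sin(a),np.cos(a)]])
def pose_pts(p,L): # L: Nx3 local
    o=np.array(L,float).copy(); o[:,:2]=o[:,:2]@rz(p[2]).T+p[:2]; return o
def fit(obs,x0): # obs list of (cam,local pts,uv)
    f=lambda p:np.concatenate([(proj(c,pose_pts(p,L))-uv).ravel() for c,L,uv in obs])
    r=least_squares(f,x0,x_scale=[10,10,.1]); return r.x,f(r.x)
def z2p(X,f,o): return (np.array(X,float)+.5)/f-.5+np.array(o)
E
python3 - <<'E'
from h import *
import pickle
t=ctrl.capture("top"); s=ctrl.capture("side")
pickle.dump({k:{"intrinsics":c["intrinsics"],"T":c["T"]} for k,c in(("top",t),("side",s))},open("cal.pkl","wb"))
# trap  top-corners: (x,y): TL=+x+y, TR=+x-y, BR=-x-y, BL=-x+y
LT=[[90,70,85],[90,-70,85],[-90,-70,85],[-90,70,85]]
ut=z2p([[103,150],[393,78],[492,445],[188,520]],4.6,(165,195))
us=z2p([[400,93],[577,197],[237,322],[77,203]],5,(190,140))
print(np.round(unproj(t,ut,85),1)); print(np.round(unproj(s,us,85),1))
for o in([(t,LT,ut)],[(s,LT,us)],[(t,LT,ut),(s,LT,us)]): 
    p,r=fit(o,[450,0,.2]); print("trap",p.round(3),r.round(1))
# gasket centre
g=z2p([[172,205],[355,162],[407,382],[222,430]],4.6,(165,195)); G=unproj(t,g,85); print("gasket",G.mean(0),[np.linalg.norm(G[i]-G[(i+1)%4]) for i in range(4)])
# cover: top,right,bottom,left in top img, z=27 ; x axis along top->right
LC=[[-58,48,27],[58,48,27],[58,-48,27],[-58,-48,27]]
ut=z2p([[255,90],[507,303],[335,516],[78,292]],6.6,(335,220))
us=z2p([[272,105],[645,172],[512,485],[103,402]],8,(260,250))
U=unproj(t,ut,27);V=unproj(s,us,27); print(U.round(1),V.round(1))
for o,nm in(([(t,LC,ut)],"t"),([(s,[LC[i] for i in (0,1,2,3)],us)],"s"),([(t,LC,ut),(s,LC,us)],"b")):
    p,r=fit(o,[400,-350,-2.4]); print("cov",nm,p.round(3),r.round(1))
W=unproj(t,z2p([[240,272],[360,305]],6.6,(335,220)),60); print("wing dir",W, np.arctan2(*(W[1]-W[0])[[1,0]]))
E
```

```text
[[ 605.4   41.6   85. ]
 [ 635.6  -94.    85. ]
 [ 462.7 -137.8   85. ]
 [ 432.6    1.6   85. ]]
[[ 600.6   34.9   85. ]
 [ 634.1  -99.8   85. ]
 [ 462.1 -140.9   85. ]
 [ 429.9   -9.1   85. ]]
trap [ 5.34147e+02 -4.71780e+01  2.30000e-01] [ 0.1 -0.2  0.4 -1.  -0.9  0.1  0.5  1. ]
trap [ 5.31968e+02 -5.30630e+01  2.45000e-01] [ 0.4 -0.4  0.8 -0.3  0.1  0.5 -1.2 -0.2]
trap [ 5.33689e+02 -4.81440e+01  2.35000e-01] [ 0.3  0.2  0.6 -0.9 -0.3  0.1  1.2  1.3  0.8 -1.3  0.6 -1.2 -0.4 -0.9
 -1.  -1.5]
gasket [535.18861561 -44.91963023  85.        ] [np.float64(87.079662256251), np.float64(106.01073992710687), np.float64(87.36528849174167), np.float64(107.78010422029608)]
[[ 589.9 -363.    27. ]
 [ 514.4 -445.2   27. ]
 [ 444.4 -383.7   27. ]
 [ 522.4 -300.1   27. ]] [[ 517.9 -305.8   27. ]
 [ 587.2 -367.8   27. ]
 [ 511.3 -454.1   27. ]
 [ 441.6 -391.2   27. ]]
cov t [ 517.812 -372.987   -2.313] [-0.2 -1.1  1.4  0.1 -0.2  0.5 -1.   0.4]
cov s [ 513.8   -379.501   -0.787] [-5.5  1.1  5.3  5.4  5.  -1.4 -5.2 -5.8]
cov b [ 517.529 -374.399   -1.545] [-20.8  12.   -7.4 -23.1  21.9 -12.7   8.7  24.1  23.7  -3.4   6.   22.5
 -26.3  -0.6  -0.8 -27. ]
wing dir [[ 524.02925088 -352.31885902   60.        ]
 [ 511.95110595 -391.33471912   60.        ]] -1.8710097688930016
```

```bash
cat >> h.py <<'E'
from scipy.spatial.transform import Rotation as R
def tool():
    s=ctrl.sense(); q=s["ee_rot"]; M=R.from_quat([q[1],q[2],q[3],q[0]]).as_matrix(); return s,s["eef_pos"],M
def az(M): return np.arctan2(M[1,0],M[0,0])
def plan(target,azx=None):
    """offset in tool frame (m) and yaw to put TCP at target, tool x at azimuth azx (mod pi)"""
    s,p,M=tool(); off=M.T@(np.array(target)-p)/1000
    out=[off.round(4)]
    if azx is not None:
        d=azx-az(M); d=(d+np.pi/2)%np.pi-np.pi/2
        out.append(round(-d,4)); out.append("alt %.4f"%(-d+np.pi) +" %.4f"%(-d-np.pi))
    return out
def st():
    s,p,M=tool(); print("t %.2f"%s["time_s"],"p",p.round(1),"az %.3f"%az(M),"tilt y",M[:,1].round(3),"F",s["force"].round(1),"Tq",s["wrist_torque"].round(2),"g %.3f"%s["grip_width"],"q",s["joints"].round(2))
E
python3 - <<'E'
from h import *
st(); print(tool()[2].round(3))
print(plan([516,-376,150],1.18+np.pi/2))
E
```

```text
t 1.00 p [142.  505.5 248.3] az 1.297 tilt y [ 0.  0. -1.] F [-0.1  0.4 -0.3] Tq [0.07 0.04 0.01] g 0.996 q [ 1.07  0.31  1.5   0.    1.33 -0.22]
[[ 0.27   0.    -0.963]
 [ 0.963  0.     0.27 ]
 [ 0.    -1.    -0.   ]]
[array([-0.7475,  0.0983, -0.5985]), np.float64(-1.4538), 'alt 1.6878 -4.5954']
```

Call:
jog_arm(targets=[{"offset": [-0.374, 0, -0.3], "yaw": 0.84}, {"offset": [-0.374, 0, -0.3], "yaw": 0.84}, {"offset": [-0.374, 0, -0.3], "yaw": 0.84}, {"offset": [-0.374, 0, -0.3], "yaw": 0.84}, {"offset": [-0.374, 0, -0.3], "yaw": 0.84}, {"offset": [-0.374, 0, -0.3], "yaw": 0.84}, {"offset": [-0.374, 0, -0.3], "yaw": 0.84}, {"offset": [-0.374, 0, -0.3], "yaw": 0.84}, {"offset": [-0.374, 0, -0.3], "yaw": 0.84}, {"offset": [-0.374, 0, -0.3], "yaw": 0.84}, {"offset": [-0.374, 0, -0.3], "yaw": 0.84}, {"offset": [-0.374, 0, -0.3], "yaw": 0.84}], fingers=0.04, grip_force=40)

```text
time_s: 2.0
eef_pos: [330.6, 60.9, 248.6]
ee_rot: [-0.689, 0.689, 0.16, -0.159]
force: [0.4, 0.8, 0.8]
grip_width: 0.471
```

```bash
python3 - <<'E'
from h import *
st()
print(plan([516,-376,150],-.391))
E
```

```text
t 2.00 p [330.6  60.9 248.6] az 0.454 tilt y [ 0.001 -0.001 -1.   ] F [0.4 0.8 0.8] Tq [-0.01 -0.08  0.06] g 0.471 q [-0.17 -0.13  1.98 -0.    1.28 -0.62]
[array([-0.0251,  0.0992, -0.4738]), np.float64(0.8451), 'alt 3.9867 -2.2965']
```

Call:
jog_arm(targets=[{"offset": [-0.025, 0.099, -0.474], "yaw": 0.845}, {"offset": [-0.025, 0.099, -0.474], "yaw": 0.845}, {"offset": [-0.025, 0.099, -0.474], "yaw": 0.845}, {"offset": [-0.025, 0.099, -0.474], "yaw": 0.845}, {"offset": [-0.025, 0.099, -0.474], "yaw": 0.845}, {"offset": [-0.025, 0.099, -0.474], "yaw": 0.845}, {"offset": [-0.025, 0.099, -0.474], "yaw": 0.845}, {"offset": [-0.025, 0.099, -0.474], "yaw": 0.845}, {"offset": [-0.025, 0.099, -0.474], "yaw": 0.845}, {"offset": [-0.025, 0.099, -0.474], "yaw": 0.845}, {"offset": [-0.025, 0.099, -0.474], "yaw": 0.845}, {"offset": [-0.025, 0.099, -0.474], "yaw": 0.845}])

```text
time_s: 3.0
eef_pos: [516.5, -378.9, 148.9]
ee_rot: [-0.693, 0.694, -0.137, 0.138]
force: [0.1, 0.0, -0.5]
grip_width: 0.463
```

```bash
python3 - <<'E'
from h import *
import cv2
st()
for n in("side","top"):
    c=ctrl.capture(n); print(n,"tip proj",proj(c,tool()[1]-[0,0,17]).round(1))
    u=proj(c,[516,-376,60])[0]; x,y=(u-60).astype(int); im=c["img"][y:y+120,x:x+120,::-1]
    cv2.imwrite(f"pics/{n}1.png",cv2.resize(im,None,fx=5,fy=5,interpolation=cv2.INTER_CUBIC)); print(x,y)
E
```

```text
t 3.00 p [ 516.5 -378.9  148.9] az -0.392 tilt y [ 0.001 -0.001 -1.   ] F [ 0.1  0.  -0.5] Tq [-0.02 -0.03 -0.01] g 0.463 q [-0.82  0.65  1.25  0.    1.25 -0.42]
side tip proj [[308.5 238.4]]
247 209
top tip proj [[387.2 260.4]]
321 204
```

View pics/side1.png

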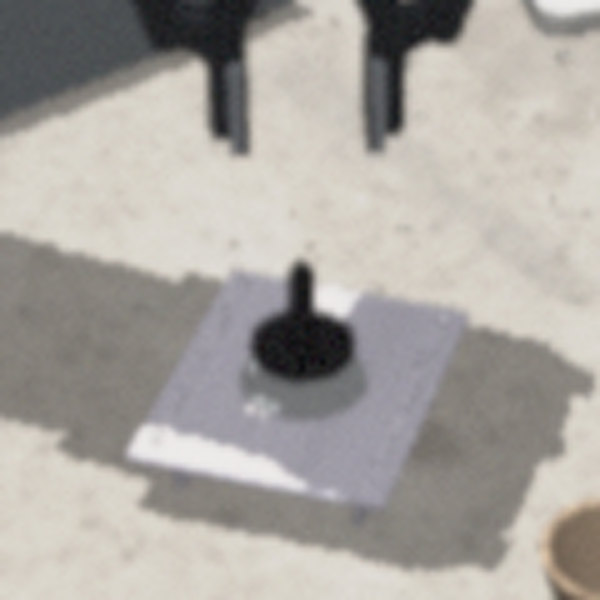

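View pics/top1.png

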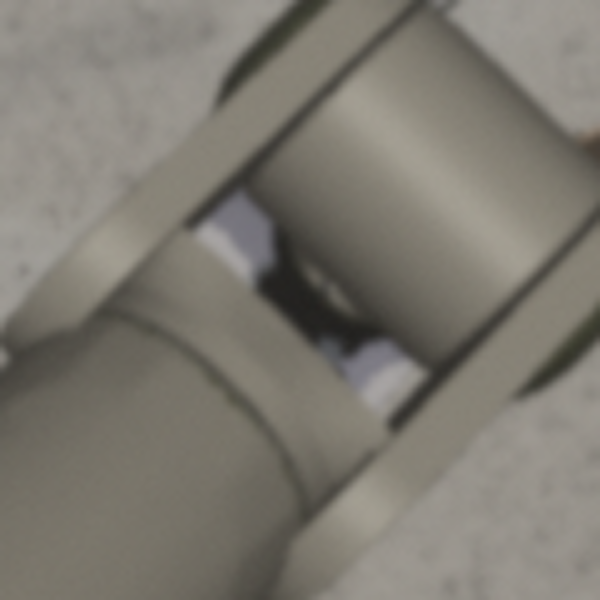

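Side view: fingertips at px (295,239) and (322,239), so the projected tip agrees. The wing is end-on at (307,265) under the gripper. The top view is blocked by the wrist. The side camera matches the arm well, so I'll use it.

```bash
python3 - <<'E'
from h import *
import pickle
C=pickle.load(open("cal.pkl","rb")); s=C["side"]; t=C["top"]
o=(247,209)
print("hub",unproj(s,z2p([[302,345]],5,o),46))
print("wing top", unproj(s,z2p([[302,266]],5,o),68))
print("hub in top",unproj(t,z2p([[298,294]],6.6,(335,220)),46))
us=z2p([[232,272],[468,315],[383,507],[127,460]],5,o)
LC=[[58,48,27],[58,-48,27],[-58,-48,27],[-58,48,27]]
for L in (LC,LC[1:]+LC[:1]): print(fit([(s,L,us)],[514,-379,.8]))
# tip offset check
print("tips",unproj(s,z2p([[308,152]],5,o),149-17+2))
print(plan([514.5,-379,66],None))
E
```

```text
hub [[ 512.76038749 -381.65248138   46.        ]]
wing top [[ 520.38701109 -365.31086001   68.        ]]
hub in top [[ 517.60914976 -372.57357102   46.        ]]
(array([ 513.61436318, -380.17270768,    0.84513536]), array([-0.41248175, -0.33433646,  0.5574012 , -0.39796949,  0.54118089,
        0.70052878, -0.70037371, -0.24841896]))
(array([ 512.81926524, -380.18349111,    2.35832796]), array([-5.43797845,  1.15357801,  4.95878581,  5.09695707,  5.19619653,
       -0.89320835, -5.10387969, -6.15102186]))
tips [[ 513.23479171 -388.68227082  134.        ]]
[array([-0.0016,  0.0817, -0.0003])]
```

Call:
jog_arm(targets=[{"offset": [-0.002, 0.03, 0], "yaw": 0}, {"offset": [-0.002, 0.055, 0], "yaw": 0}, {"offset": [-0.002, 0.072, 0], "yaw": 0}, {"offset": [-0.002, 0.08, 0], "yaw": 0}, {"offset": [-0.002, 0.083, 0], "yaw": 0}, {"offset": [-0.002, 0.083, 0], "yaw": 0}, {"offset": [-0.002, 0.083, 0], "yaw": 0}])

```text
time_s: 3.68
eef_pos: [514.7, -378.8, 66.1]
ee_rot: [-0.693, 0.694, -0.138, 0.139]
force: [-0.2, 0.2, 1.2]
grip_width: 0.47
```

```bash
cat >> h.py <<'E'
def zoom(n,center,half,f,name,c=None):
    import cv2
    c=c or ctrl.capture(n); u=proj(c,center)[0]; x,y=np.maximum((u-half).astype(int),0); im=c["img"][y:y+2*half,x:x+2*half,::-1]
    cv2.imwrite(f"pics/{name}.png",cv2.resize(im,None,fx=f,fy=f,interpolation=cv2.INTER_CUBIC)); print(name,"o",x,y,"f",f); return c
E
python3 - <<'E'
from h import *
st(); zoom("side",[516,-376,60],50,6,"side2")
E
```

```text
t 3.68 p [ 514.7 -378.8   66.1] az -0.394 tilt y [ 0.001 -0.001 -1.   ] F [-0.2  0.2  1.2] Tq [-0.02 -0.01 -0.  ] g 0.470 q [-0.82  0.74  1.32 -0.    1.08 -0.42]
side2 o 257 219 f 6
```

View pics/side2.png

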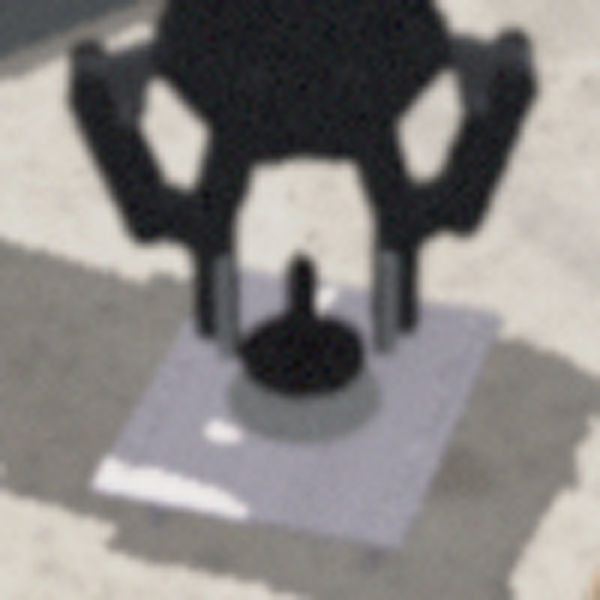

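Fingertips at zoom (228,350) and (386,350) straddle the wing at (302,290), about 1.5 mm to the right. I'll shift over and close.

Call:
jog_arm(targets=[{"offset": [-0.0015, 0.001, 0], "yaw": 0}, {"offset": [-0.0015, 0.001, 0], "yaw": 0}, {"offset": [-0.0015, 0.001, 0], "yaw": 0}, {"offset": [-0.0015, 0.001, 0], "yaw": 0}, {"offset": [-0.0015, 0.001, 0], "yaw": 0}, {"offset": [-0.0015, 0.001, 0], "yaw": 0}, {"offset": [-0.0015, 0.001, 0], "yaw": 0}, {"offset": [-0.0015, 0.001, 0], "yaw": 0}], fingers=0.0, grip_force=50)

```text
time_s: 4.4
eef_pos: [513.6, -378.5, 65.5]
ee_rot: [-0.693, 0.694, -0.137, 0.139]
force: [1.5, -0.3, 3.3]
grip_width: 0.102
```

```bash
python3 - <<'E'
from h import *
st(); zoom("side",[516,-376,60],50,6,"side3")
E
```

```text
t 4.40 p [ 513.6 -378.5   65.5] az -0.394 tilt y [ 0.002 -0.002 -1.   ] F [ 1.5 -0.3  3.3] Tq [-0.06 -0.22 -0.03] g 0.102 q [-0.82  0.74  1.33 -0.    1.07 -0.42]
side3 o 257 219 f 6
```

View pics/side3.png

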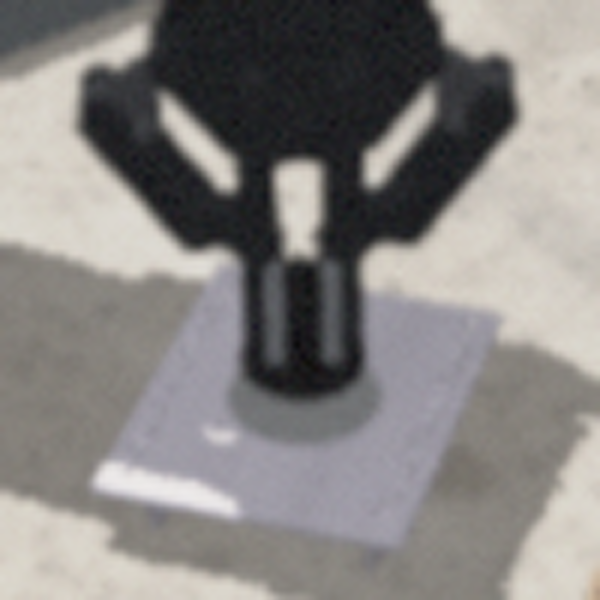

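Grasped, with the width stopped at about 9 mm. Lifting.

Call:
jog_arm(targets=[{"offset": [0, -0.005, 0], "yaw": 0}, {"offset": [0, -0.02, 0], "yaw": 0}, {"offset": [0, -0.04, 0], "yaw": 0}, {"offset": [0, -0.065, 0], "yaw": 0}, {"offset": [0, -0.09, 0], "yaw": 0}, {"offset": [0, -0.115, 0], "yaw": 0}, {"offset": [0, -0.14, 0], "yaw": 0}, {"offset": [0, -0.155, 0], "yaw": 0}, {"offset": [0, -0.155, 0], "yaw": 0}, {"offset": [0, -0.155, 0], "yaw": 0}])

```text
time_s: 5.28
eef_pos: [513.0, -377.9, 219.7]
ee_rot: [-0.693, 0.694, -0.138, 0.139]
force: [0.2, -1.0, -4.7]
grip_width: 0.101
```

```bash
python3 - <<'E'
from h import *
st(); p=tool()[1]; zoom("side",p-[0,0,20],60,5,"side4")
E
```

```text
t 5.28 p [ 513.  -377.9  219.7] az -0.394 tilt y [ 0.001 -0.001 -1.   ] F [ 0.2 -1.  -4.7] Tq [-0.01  0.02  0.07] g 0.101 q [-0.82  0.58  1.17 -0.    1.39 -0.42]
side4 o 244 142 f 5
```

View pics/side4.png

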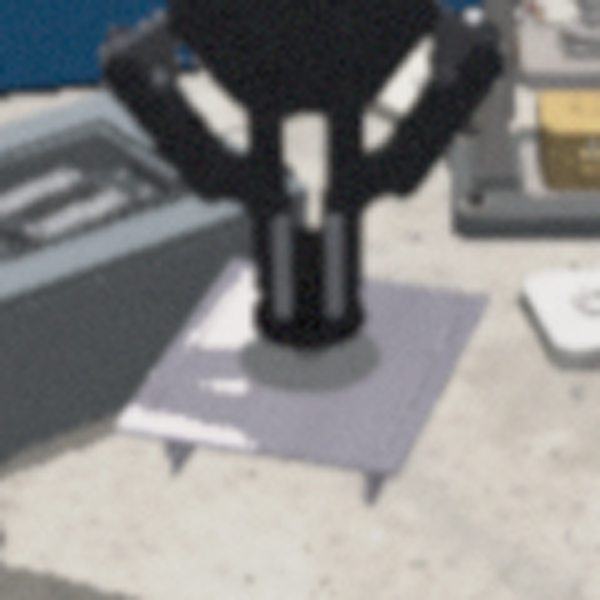

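```bash
python3 - <<'E'
from h import *
import pickle
C=pickle.load(open("cal.pkl","rb")); s=C["side"]
us=z2p([[233,262],[490,294],[399,473],[117,430]],5,(244,142))
_,p,M=tool()
for h in (155,154.2,150):
  LC=np.array([[58,48,27+h],[58,-48,27+h],[-58,-48,27+h],[-58,48,27+h]])
  r=fit([(s,LC,us)],[514,-379,.8]); print(h,r[0].round(3),r[1].round(1)); 
  d=r[0][:2]-p[:2]; print("off tool",(M.T@np.r_[d,0]).round(1),"wing joint",r[0][2]-(az(M)+np.pi/2))
E
```

```text
155 [ 511.969 -382.947    0.851] [-0.6 -0.7  0.6  0.3  0.7  0.3 -0.7 -0.2]
off tool [ 1.3 -0.  -5.2] wing joint -0.3261021670430644
154.2 [ 512.477 -381.77     0.851] [-0.6 -0.7  0.6  0.3  0.6  0.3 -0.6 -0.3]
off tool [ 1.3 -0.  -3.9] wing joint -0.32618990796450065
150 [ 515.141 -375.588    0.85 ] [-0.4 -0.4  0.3  0.5  0.4  0.2 -0.3 -0.3]
off tool [ 1.4 -0.   2.9] wing joint -0.3266473081236726
```

```bash
python3 - <<'E'
from h import *
print(plan([533,-50,219],2.134))
E
```

```text
[array([-0.107 , -0.0004,  0.3104]), np.float64(0.6139), 'alt 3.7555 -2.5277']
```

Call:
jog_arm(targets=[{"offset": [0, 0, 0.005], "yaw": -0.03}, {"offset": [-0.004, 0, 0.015], "yaw": -0.1}, {"offset": [-0.01, 0, 0.03], "yaw": -0.2}, {"offset": [-0.02, 0, 0.055], "yaw": -0.3}, {"offset": [-0.03, 0, 0.085], "yaw": -0.4}, {"offset": [-0.04, 0, 0.115], "yaw": -0.5}, {"offset": [-0.05, 0, 0.145], "yaw": -0.6}, {"offset": [-0.06, 0, 0.175], "yaw": -0.7}, {"offset": [-0.07, 0, 0.205], "yaw": -0.8}, {"offset": [-0.08, 0, 0.23], "yaw": -0.9}, {"offset": [-0.085, 0, 0.25], "yaw": -1.0}, {"offset": [-0.09, 0, 0.26], "yaw": -1.06}])

```text
time_s: 6.33
eef_pos: [529.0, -100.1, 217.2]
ee_rot: [0.668, -0.666, -0.234, 0.235]
force: [0.4, -0.0, -3.2]
grip_width: 0.1
```

```bash
python3 - <<'E'
from h import *
st();print(plan([533,-50,205],2.134))
E
```

```text
t 6.33 p [ 529.  -100.1  217.2] az 0.675 tilt y [-0.003  0.002 -1.   ] F [ 0.4 -0.  -3.2] Tq [ 0.01 -0.09 -0.05] g 0.100 q [-0.41  0.37  1.5   0.    1.27 -1.08]
[array([0.0345, 0.0123, 0.0365]), np.float64(-1.4589), 'alt 1.6827 -4.6005']
```

Call:
jog_arm(targets=[{"offset": [0.008, 0, 0.008], "yaw": -0.1}, {"offset": [0.015, 0, 0.016], "yaw": -0.22}, {"offset": [0.02, 0, 0.025], "yaw": -0.34}, {"offset": [0.026, 0, 0.03], "yaw": -0.46}, {"offset": [0.03, 0, 0.034], "yaw": -0.58}, {"offset": [0.034, 0, 0.036], "yaw": -0.7}, {"offset": [0.034, 0, 0.036], "yaw": -0.82}, {"offset": [0.034, 0, 0.036], "yaw": -0.94}, {"offset": [0.034, 0, 0.036], "yaw": -1.06}, {"offset": [0.034, 0.003, 0.036], "yaw": -1.18}, {"offset": [0.034, 0.006, 0.036], "yaw": -1.28}, {"offset": [0.034, 0.01, 0.036], "yaw": -1.36}])

```text
time_s: 7.33
eef_pos: [532.4, -50.2, 205.8]
ee_rot: [0.372, -0.368, -0.603, 0.603]
force: [-0.0, -0.3, -3.6]
grip_width: 0.101
```

```bash
python3 - <<'E'
from h import *
st();print(plan([533,-50,200],2.134))
E
```

```text
t 7.33 p [532.4 -50.2 205.8] az 2.042 tilt y [-0.005  0.003 -1.   ] F [-0.  -0.3 -3.6] Tq [ 0.04 -0.02  0.01] g 0.101 q [-0.31  0.37  1.53  0.    1.25 -2.36]
[array([-0.0001,  0.0058, -0.0007]), np.float64(-0.0921), 'alt 3.0495 -3.2337']
```

Call:
jog_arm(targets=[{"offset": [0, 0.001, 0], "yaw": -0.05}, {"offset": [0, 0.003, -0.001], "yaw": -0.092}, {"offset": [0, 0.005, -0.001], "yaw": -0.092}, {"offset": [0, 0.006, -0.001], "yaw": -0.092}, {"offset": [0, 0.006, -0.001], "yaw": -0.092}, {"offset": [0, 0.006, -0.001], "yaw": -0.092}])

```text
time_s: 7.83
eef_pos: [533.1, -49.6, 199.5]
ee_rot: [0.344, -0.339, -0.619, 0.619]
force: [0.1, 0.0, -2.9]
grip_width: 0.101
```

```bash
python3 - <<'E'
from h import *
st(); p=tool()[1]; zoom("side",[533,-50,110],60,5,"side5"); zoom("top",[533,-50,110],60,5,"top5")
E
```

```text
t 7.83 p [533.1 -49.6 199.5] az 2.133 tilt y [-0.006  0.003 -1.   ] F [ 0.1  0.  -2.9] Tq [ 0.04 -0.01  0.02] g 0.101 q [-0.31  0.38  1.53  0.    1.23 -2.45]
side5 o 194 108 f 5
top5 o 167 198 f 5
```

View pics/side5.png

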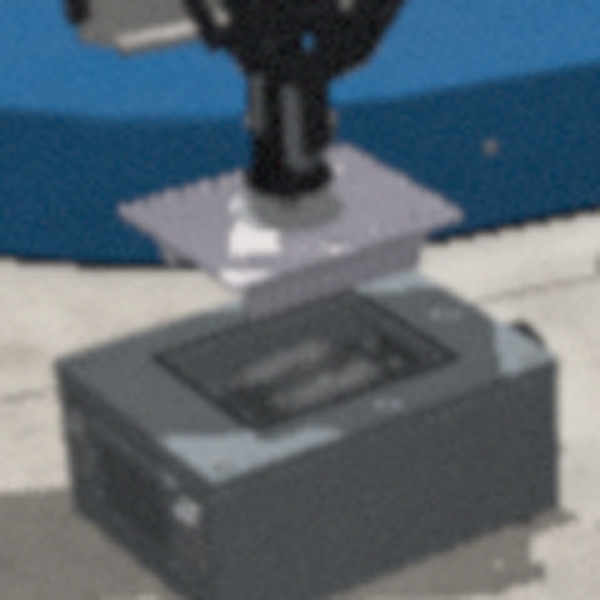

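View pics/top5.png

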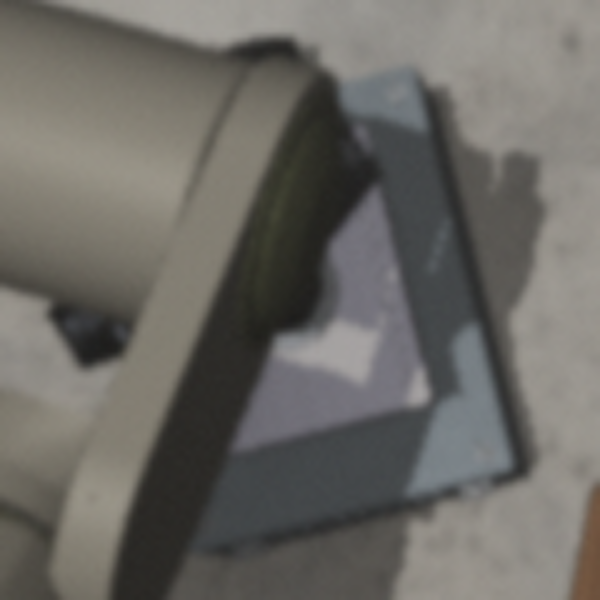

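```bash
python3 - <<'E'
from h import *
import pickle
C=pickle.load(open("cal.pkl","rb")); s=C["side"];t=C["top"]
_,p,M=tool(); h=p[2]-65.5
LT=np.array([[-90,-70,85]]); 
# top: corner-only + edge pts
o=(167,198)
cc=unproj(t,z2p([[433,403],[378,190],[235,452]],5,o),h+27); tc=unproj(t,z2p([[523,472],[420,75],[200,550]],5,o),85)
for nm,q in(("cov",cc),("trap",tc)):
    print(nm,q[0].round(1),"x yaw %.3f"%np.arctan2(*(q[1]-q[0])[[1,0]]),"y yaw-90 %.3f"%(np.arctan2(*(q[2]-q[0])[[1,0]])-np.pi/2))
a=.235
cen=cc[0][:2]+rz(a)@[58,48]; ten=tc[0][:2]+rz(a)@[90,70]; print("top centers",cen,ten)
o=(194,108)
uc=z2p([[343,143],[465,213],[118,210]],5,o)
LC=np.array([[58,48,27+h],[58,-48,27+h],[-58,48,27+h]])
r=fit([(s,LC,uc)],[533,-50,.23]); print("side cov",r[0].round(3),r[1].round(1))
ug=z2p([[350,292],[458,355],[262,430],[153,355]],5,o)
r2=fit([(s,np.array([[54,44,85],[54,-44,85],[-54,-44,85],[-54,44,85]]),ug)],[533,-50,.23]);print("side gasket",r2[0].round(3),r2[1].round(1))
ut=z2p([[555,363],[212,485],[55,362]],5,o)
r3=fit([(s,np.array([[90,-70,85],[-90,-70,85],[-90,70,85]]),ut)],[533,-50,.23]);print("side trap",r3[0].round(3),r3[1].round(1))
print("tcp",p.round(1),M.round(3).tolist())
E
```

```text
cov [ 485.4 -109.6  161.3] x yaw 0.241 y yaw-90 0.214
trap [ 461.4 -137.    85. ] x yaw 0.238 y yaw-90 0.208
top centers [530.60248453 -49.37504145] [532.5821606 -47.9607502]
side cov [ 5.27363e+02 -6.18000e+01  2.26000e-01] [ 0.1 -0.   0.2 -0.  -0.3  0. ]
side gasket [ 5.33124e+02 -5.08360e+01  2.57000e-01] [-0.1 -0.8  0.8 -0.  -0.4  0.1 -0.3  0.5]
side trap [ 5.31075e+02 -5.50530e+01  2.20000e-01] [ 1.1 -0.5 -0.3  0.2 -0.8 -0.2]
tcp [533.2 -49.7 199.8] [[-0.533, -0.005, -0.846], [0.846, 0.003, -0.533], [0.005, -1.0, 0.003]]
```

```bash
python3 - <<'E'
from h import *
print(plan([535.9,-47.7,159],2.133))
E
```

```text
[array([ 0.    ,  0.0408, -0.0034]), np.float64(0.0005), 'alt 3.1421 -3.1411']
```

Call:
jog_arm(targets=[{"offset": [0, 0.008, -0.0015], "yaw": 0}, {"offset": [0, 0.018, -0.0034], "yaw": 0}, {"offset": [0, 0.028, -0.0034], "yaw": 0}, {"offset": [0, 0.036, -0.0034], "yaw": 0}, {"offset": [0, 0.04, -0.0034], "yaw": 0}, {"offset": [0, 0.041, -0.0034], "yaw": 0}, {"offset": [0, 0.041, -0.0034], "yaw": 0}])

```text
time_s: 8.52
eef_pos: [535.8, -47.8, 158.5]
ee_rot: [0.344, -0.339, -0.619, 0.619]
force: [-0.3, 0.1, -3.2]
grip_width: 0.1
```

```bash
python3 - <<'E'
from h import *
st(); zoom("side",[533,-50,100],60,5,"side6"); zoom("top",[533,-50,100],60,5,"top6")
E
```

```text
t 8.52 p [535.8 -47.8 158.5] az 2.134 tilt y [-0.006  0.003 -1.   ] F [-0.3  0.1 -3.2] Tq [-0.04 -0.04 -0.01] g 0.100 q [-0.31  0.43  1.58  0.    1.14 -2.44]
side6 o 194 112 f 5
top6 o 168 198 f 5
```

View pics/side6.png

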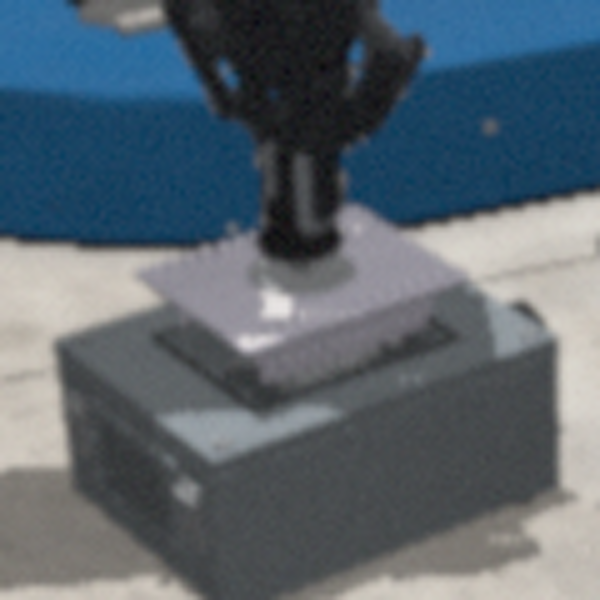

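View pics/top6.png

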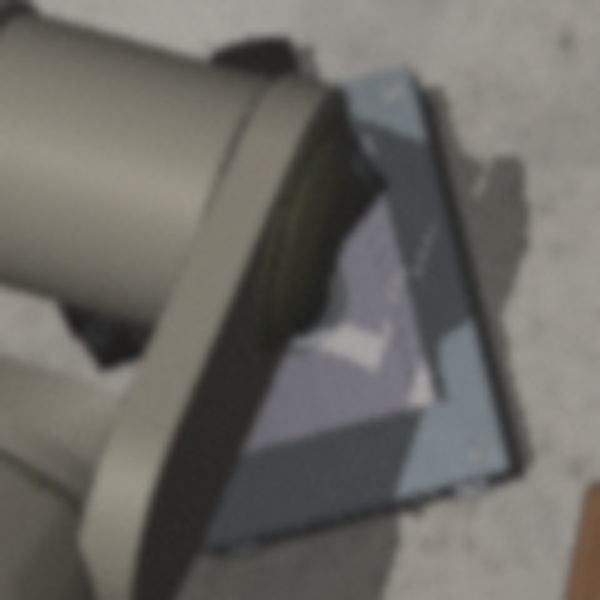

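```bash
cat > m.py <<'E'
from h import *
import pickle
C=pickle.load(open("cal.pkl","rb")); s=C["side"];t=C["top"]
def meas(h,ot,tcov,ttrap,os_,scov,sgas,strap):
    a=.236
    if tcov is not None:
        cc=unproj(t,z2p([tcov],5,ot),h+27)[0];tc=unproj(t,z2p([ttrap],5,ot),85)[0]
        ce=cc[:2]+rz(a)@[58,48]; te=tc[:2]+rz(a)@[90,70]; print("top cov",ce.round(1),"trap",te.round(1),"move in trap frame",(rz(-a)@(te-ce)).round(1))
    LC=np.array([[58,48,27+h],[58,-48,27+h],[-58,48,27+h]]); LG=np.array([[54,-44,85],[-54,-44,85],[-54,44,85]]);LT=np.array([[90,-70,85],[-90,-70,85],[-90,70,85]])
    rs=[fit([(s,L,z2p(u,5,os_))],[533,-50,.23])[0] for L,u in((LC,scov),(LG,sgas),(LT,strap))]
    for n,r in zip(("cov","gask","trap"),rs): print("side",n,r.round(3))
    for r in rs[1:]: print("  side move trap frame",(rz(-a)@(r-rs[0])[:2]).round(1))
E
python3 - <<'E'
from m import *
_,p,M=tool(); h=p[2]-65.5
meas(h,(168,198),[440,401],[518,470],(194,112),[[350,205],[470,275],[133,273]],[[458,333],[265,413],[153,333]],[[557,342],[212,465],[55,342]])
E
```

```text
top cov [534.5 -48.8] trap [533.3 -47.9] move in trap frame [-1.   1.2]
side cov [ 5.29428e+02 -6.04460e+01  2.32000e-01]
side gask [ 5.33587e+02 -4.95410e+01  2.75000e-01]
side trap [ 5.31391e+02 -5.50150e+01  2.20000e-01]
  side move trap frame [6.6 9.6]
  side move trap frame [3.2 4.8]
```

```bash
cat > edge.py <<'E'
from h import *
import cv2
from scipy.ndimage import map_coordinates, gaussian_filter
def refine(c,img,segs,x0,sign=None,R=3.0,iters=6,verbose=True):
    """segs: list of (A,B,sign) local 3D; sign: +1 brighter on the left-normal side, -1, 0 either"""
    g=gaussian_filter(img.astype(float).mean(2),0.7); p=np.array(x0,float)
    for it in range(iters):
        rr=R if it<3 else 1.8
        P=[];N=[];D=[]
        for A,B,sg in segs:
            L=np.array(A)+(np.linspace(.06,.94,25)[:,None])*(np.array(B,float)-np.array(A))
            uv=proj(c,pose_pts(p,L)); d=uv[-1]-uv[0]; n=np.array([d[1],-d[0]])/np.hypot(*d)
            ss=np.arange(-rr,rr+.01,.1)
            pr=np.array([map_coordinates(g,[u[1]+ss*n[1],u[0]+ss*n[0]],order=1) for u in uv])
            gr=np.gradient(pr,axis=1).mean(0)  # average along the edge
            val=gr*sg if sg else abs(gr)
            k=val.argmax(); P.append(L);N.append(n);D.append(ss[k])
        def f(q): return np.concatenate([((proj(c,pose_pts(q,L))-proj(c,pose_pts(p,L)))@n-dd) for L,n,dd in zip(P,N,D)])
        p=least_squares(f,p,x_scale=[10,10,.1]).x
    if verbose: print("   D",np.round(D,2))
    return p
def rect(a,b,z): return [([a,b,z],[a,-b,z]),([a,-b,z],[-a,-b,z]),([-a,-b,z],[-a,b,z]),([-a,b,z],[a,b,z])]
E
python3 - <<'E'
from edge import *
import pickle
C=pickle.load(open("cal.pkl","rb"))
im=cv2.imread("pics/top0.png"); si=cv2.imread("pics/side0.png")
# segs: go clockwise; normal n=(dy,-dx): for clockwise in image (x right,y down) travel right: d=(1,0)-> n=(0,-1)=up=outside. bright inside => sg -1
for nm,sg,a,b in (("trap outer",-1,90,70),("gasket",0,54,44),("gasket inner",0,48,38),("gasket outer dark in",1,54,44)):
    S=[(A,B,sg) for A,B in rect(a,b,85)]
    for cam,I in(("top",im),("side",si)):
        print(nm,cam,refine(C[cam],I,S,[534,-47.5,.235] if cam=="top" else [532,-53,.245]).round(3))
for cam,I in(("top",im),("side",si)):
    print("cover",cam,refine(C[cam],I,[(A,B,-1) for A,B in rect(58,48,27)],[518,-373,.829] if cam=="top" else [513.6,-380,.845]).round(3))
E
```

```text
D [ 0.1 -0.1 -0.1  0. ]
trap outer top [ 5.3580e+02 -4.4018e+01  2.3500e-01]
   D [1.8 1.8 1.6 1.7]
trap outer side [ 5.34997e+02 -4.53280e+01  2.45000e-01]
   D [0.8 0.8 0.8 0.8]
gasket top [ 5.34847e+02 -4.42220e+01  2.35000e-01]
   D [0.6 0.4 0.5 0.5]
gasket side [ 5.32024e+02 -5.10040e+01  2.45000e-01]
   D [1.6 1.5 1.5 1.6]
gasket inner top [ 5.31489e+02 -4.95760e+01  2.35000e-01]
   D [0.6 1.6 0.6 1.8]
gasket inner side [ 5.26622e+02 -5.38010e+01  2.47000e-01]
   D [0.8 0.8 0.8 0.8]
gasket outer dark in top [ 5.34847e+02 -4.42220e+01  2.35000e-01]
   D [0.6 0.4 0.5 0.5]
gasket outer dark in side [ 5.32024e+02 -5.10040e+01  2.45000e-01]
   D [-0.8 -0.5 -0.8 -0.5]
cover top [ 517.538 -372.751    0.829]
   D [ 0.1 -0.2  0.1 -0.2]
cover side [ 514.126 -378.798    0.845]
```

```bash
python3 - <<'E'
from edge import *
c=ctrl.capture("top"); s=ctrl.capture("side"); _,p,M=tool(); h=p[2]-65.5; print(p.round(1))
I=c["img"]; z=h+27
# top: visible: -y edge (right), from x=-58..~45 ; -x edge (bottom), from y=-48 to ~ 20
S=[([40,-48,z],[-58,-48,z],-1),([-58,-48,z],[-58,25,z],-1)]
for x0 in([534.5,-48.8,.236],[536,-46,.236]): print("cover top",refine(c,I,S,x0).round(3))
T=[([88,-70,85],[-90,-70,85],-1),([-90,-70,85],[-90,35,85],-1)]
for x0 in([534.5,-46,.236],[533,-48,.236]):print("trap top now",refine(c,I,T,x0).round(3))
I=s["img"]; S=[([58,48,z],[58,-48,z],-1),([-58,-48,z],[-58,48,z],-1),([58,-48,z],[-58,-48,z],-1)]
print("cover side",refine(s,I,S,[529.4,-60.4,.235]).round(3))
T=[(A,B,1) for A,B in rect(54,44,85)[1:3]]
print("gask side",refine(s,I,T,[532,-51,.24]).round(3))
# overlay
for n,cc,cp,tp in(("top",c,[535,-48,.236],[535.2,-44.2,.235]),):
    im=cv2.resize(I if n=="side" else cc["img"],None,fx=5,fy=5,interpolation=cv2.INTER_CUBIC)[:,:,::-1].copy()
E
```

```text
[536.1 -47.8 159.3]
   D [0. 0.]
cover top [ 5.34915e+02 -4.70090e+01  2.36000e-01]
   D [0. 0.]
cover top [ 5.34743e+02 -4.69370e+01  2.36000e-01]
   D [0. 0.]
trap top now [ 5.34715e+02 -4.41990e+01  2.36000e-01]
   D [0. 0.]
trap top now [ 5.34711e+02 -4.43090e+01  2.36000e-01]
   D [0.5 0.2 0.1]
cover side [ 5.32111e+02 -5.89060e+01  2.34000e-01]
   D [0. 0.]
gask side [ 5.31248e+02 -5.53410e+01  2.40000e-01]
```

```bash
python3 - <<'E'
from h import *
st();print(plan([536.1,-45,148],2.134))
E
```

```text
t 8.72 p [536.1 -47.8 159.3] az 2.134 tilt y [-0.004  0.002 -1.   ] F [-0.4  0.4 -3.6] Tq [-0.   -0.01 -0.01] g 0.107 q [-0.31  0.43  1.58  0.    1.14 -2.44]
[array([ 0.0023,  0.0113, -0.0016]), np.float64(-0.0004), 'alt 3.1412 -3.1420']
```

Call:
jog_arm(targets=[{"offset": [0.001, 0.001, -0.0008], "yaw": 0}, {"offset": [0.0023, 0.002, -0.0016], "yaw": 0}, {"offset": [0.0023, 0.003, -0.0016], "yaw": 0}, {"offset": [0.0023, 0.005, -0.0016], "yaw": 0}, {"offset": [0.0023, 0.0065, -0.0016], "yaw": 0}, {"offset": [0.0023, 0.008, -0.0016], "yaw": 0}, {"offset": [0.0023, 0.0095, -0.0016], "yaw": 0}, {"offset": [0.0023, 0.011, -0.0016], "yaw": 0}, {"offset": [0.0023, 0.011, -0.0016], "yaw": 0}])

```text
time_s: 9.47
eef_pos: [536.0, -45.0, 147.9]
ee_rot: [-0.343, 0.34, 0.619, -0.619]
force: [1.3, -1.0, -4.1]
grip_width: 0.101
```

```bash
cat > chk.py <<'E'
from edge import *
import sys
c=ctrl.capture("top"); s=ctrl.capture("side"); _,p,M=tool(); h=p[2]-65.5; st()
z=h+27
S=[([40,-48,z],[-58,-48,z],-1),([-58,-48,z],[-58,25,z],-1)]
r=refine(c,c["img"],S,[p[0]-1.2,p[1]+.8,.236],R=2); print("cover top",r.round(3),"need move trapframe",(rz(-.236)@(np.array([535,-44.2])-r[:2])).round(2), "world",(np.array([535,-44.2])-r[:2]).round(1))
zoom("side",[533,-50,100],60,5,"side"+sys.argv[1],s);zoom("top",[533,-50,100],60,5,"top"+sys.argv[1],c)
E
python3 chk.py 7
```

```text
t 9.57 p [536.2 -45.  148.2] az 2.134 tilt y [-0.004  0.002 -1.   ] F [-0.1  0.5 -3. ] Tq [ 0.02  0.   -0.02] g 0.103 q [-0.3   0.44  1.59  0.    1.12 -2.44]
   D [0. 0.]
cover top [ 5.3471e+02 -4.4077e+01  2.3600e-01] need move trapframe [ 0.25 -0.19] world [ 0.3 -0.1]
side7 o 194 112 f 5
top7 o 168 198 f 5
```

View pics/side7.png

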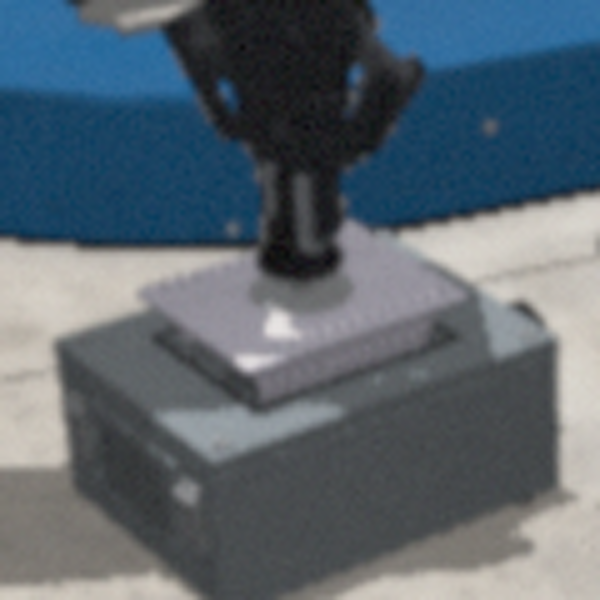

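The flanges have started to enter the opening. The near flange's bottom edge, (258,403)–(440,340), runs just inside the rim line, with no contact force. I'll keep lowering slowly.

Call:
jog_arm(targets=[{"offset": [0, 0.001, 0], "yaw": 0}, {"offset": [0, 0.002, 0], "yaw": 0}, {"offset": [0, 0.0035, 0], "yaw": 0}, {"offset": [0, 0.005, 0], "yaw": 0}, {"offset": [0, 0.0065, 0], "yaw": 0}, {"offset": [0, 0.008, 0], "yaw": 0}, {"offset": [0, 0.008, 0], "yaw": 0}])

```text
time_s: 10.15
eef_pos: [536.0, -45.0, 139.8]
ee_rot: [0.343, -0.34, -0.619, 0.619]
force: [-1.0, -0.7, -2.7]
grip_width: 0.103
```

```bash
python3 chk.py 8
```

```text
t 10.25 p [536.1 -45.  140.2] az 2.134 tilt y [-0.004  0.002 -1.   ] F [ 0.3  0.2 -3.3] Tq [ 0.06 -0.05 -0.01] g 0.103 q [-0.3   0.45  1.6   0.    1.1  -2.44]
   D [0. 0.]
cover top [ 5.34665e+02 -4.40420e+01  2.36000e-01] need move trapframe [ 0.29 -0.23] world [ 0.3 -0.2]
side8 o 194 112 f 5
top8 o 168 198 f 5
```

Entering freely, 10 mm in. Continuing.

Call:
jog_arm(targets=[{"offset": [0, 0.0015, 0], "yaw": 0}, {"offset": [0, 0.003, 0], "yaw": 0}, {"offset": [0, 0.0045, 0], "yaw": 0}, {"offset": [0, 0.006, 0], "yaw": 0}, {"offset": [0, 0.0075, 0], "yaw": 0}, {"offset": [0, 0.009, 0], "yaw": 0}, {"offset": [0, 0.01, 0], "yaw": 0}, {"offset": [0, 0.011, 0], "yaw": 0}, {"offset": [0, 0.0115, 0], "yaw": 0}, {"offset": [0, 0.0115, 0], "yaw": 0}])

```text
time_s: 11.08
eef_pos: [536.1, -45.0, 128.6]
ee_rot: [-0.343, 0.34, 0.619, -0.619]
force: [-0.3, -0.5, -3.9]
grip_width: 0.102
```

```bash
python3 chk.py 9
```

```text
t 11.18 p [536.1 -45.  128.7] az 2.134 tilt y [-0.004  0.002 -1.   ] F [ 0.7 -0.3 -3.5] Tq [ 0.01  0.02 -0.02] g 0.098 q [-0.3   0.47  1.61  0.    1.07 -2.44]
   D [0. 0.]
cover top [ 5.34853e+02 -4.40010e+01  2.36000e-01] need move trapframe [ 0.1  -0.23] world [ 0.1 -0.2]
side9 o 194 112 f 5
top9 o 168 198 f 5
```

Call:
jog_arm(targets=[{"offset": [0, 0.0005, 0], "yaw": 0}, {"offset": [0, 0.001, 0], "yaw": 0}, {"offset": [0, 0.0015, 0], "yaw": 0}, {"offset": [0, 0.002, 0], "yaw": 0}, {"offset": [0, 0.0025, 0], "yaw": 0}, {"offset": [0, 0.0025, 0], "yaw": 0}, {"offset": [0, 0.0025, 0], "yaw": 0}])

```text
time_s: 11.77
eef_pos: [536.2, -45.0, 126.4]
ee_rot: [-0.343, 0.34, 0.619, -0.619]
force: [-2.1, 1.4, 2.9]
grip_width: 0.1
```

```bash
python3 chk.py 10
```

```text
t 11.87 p [536.2 -45.  126.4] az 2.133 tilt y [-0.004  0.002 -1.   ] F [-1.4  0.7  4. ] Tq [0.   0.33 0.02] g 0.102 q [-0.3   0.47  1.61  0.    1.07 -2.44]
   D [0. 0.]
cover top [ 5.34884e+02 -4.37960e+01  2.36000e-01] need move trapframe [ 0.02 -0.42] world [ 0.1 -0.4]
side10 o 194 112 f 5
top10 o 168 198 f 5
```

View pics/side10.png

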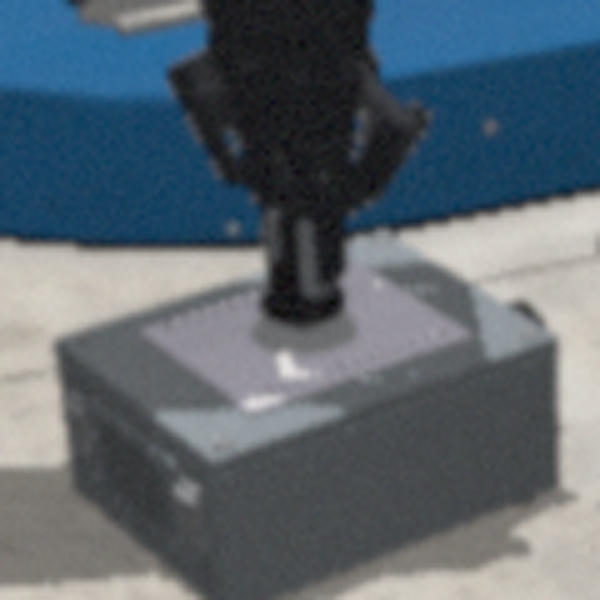

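Seated: the plate lies flush on the rim all round, and the force has flipped from −3.5 to +4 N. Next I align the wing with the slot (+0.15) and press down.

Call:
jog_arm(targets=[{"offset": [0, 0, 0], "yaw": 0.05}, {"offset": [0, 0, 0], "yaw": 0.1}, {"offset": [0, 0, 0], "yaw": 0.15}, {"offset": [0, 0, 0], "yaw": 0.15}, {"offset": [0, 0.001, 0], "yaw": 0.15}, {"offset": [0, 0.002, 0], "yaw": 0.15}, {"offset": [0, 0.003, 0], "yaw": 0.15}, {"offset": [0, 0.004, 0], "yaw": 0.15}, {"offset": [0, 0.005, 0], "yaw": 0.15}, {"offset": [0, 0.005, 0], "yaw": 0.15}])

```text
time_s: 12.7
eef_pos: [536.4, -45.4, 121.5]
ee_rot: [0.388, -0.385, -0.592, 0.592]
force: [-1.0, -4.6, 5.4]
grip_width: 0.103
```

```bash
python3 chk.py 11
```

```text
t 12.80 p [536.4 -45.4 121.6] az 1.984 tilt y [-0.003  0.001 -1.   ] F [-1.3 -4.4  6.3] Tq [-0.73  0.2   0.  ] g 0.104 q [-0.3   0.48  1.62  0.    1.05 -2.29]
   D [0. 0.]
cover top [ 5.35714e+02 -4.29660e+01  2.36000e-01] need move trapframe [-0.98 -1.03] world [-0.7 -1.2]
side11 o 194 112 f 5
top11 o 168 198 f 5
```

Call:
jog_arm(targets=[{"offset": [0, 0.001, 0], "yaw": 0}, {"offset": [0, 0.002, 0], "yaw": 0}, {"offset": [0, 0.003, 0], "yaw": 0}, {"offset": [0, 0.004, 0], "yaw": 0}, {"offset": [0, 0.005, 0], "yaw": 0}, {"offset": [0, 0.006, 0], "yaw": 0}, {"offset": [0, 0.0065, 0], "yaw": 0}, {"offset": [0, 0.0065, 0], "yaw": 0}])

```text
time_s: 13.47
eef_pos: [536.5, -45.5, 115.4]
ee_rot: [0.388, -0.385, -0.592, 0.592]
force: [-3.4, -2.4, 8.5]
grip_width: 0.103
```

```bash
python3 -c "
from h import *
st()"
```

```text
t 13.47 p [536.5 -45.5 115.4] az 1.985 tilt y [-0.003  0.001 -1.   ] F [-3.4 -2.4  8.5] Tq [-0.38  0.53 -0.05] g 0.103 q [-0.3   0.48  1.62  0.    1.04 -2.29]
```

Call:
jog_arm(targets=[{"offset": [0, 0.0003, 0], "yaw": 0}, {"offset": [0, 0.0006, 0], "yaw": 0}, {"offset": [0, 0.0009, 0], "yaw": 0}, {"offset": [0, 0.001, 0], "yaw": 0}, {"offset": [0, 0.001, 0], "yaw": 0}, {"offset": [0, 0.001, 0], "yaw": 0}])

```text
time_s: 13.97
eef_pos: [536.5, -45.4, 115.0]
ee_rot: [0.387, -0.385, -0.592, 0.592]
force: [-4.1, -2.5, 11.3]
grip_width: 0.1
```

```bash
python3 -c "
from h import *
st()"
```

```text
t 13.97 p [536.5 -45.4 115. ] az 1.986 tilt y [-0.003  0.001 -1.   ] F [-4.1 -2.5 11.3] Tq [-0.33  0.73 -0.06] g 0.100 q [-0.3   0.48  1.62  0.    1.04 -2.29]
```

Call:
jog_arm(targets=[{"offset": [0, 0.001, 0], "yaw": 0.05}, {"offset": [0, 0.001, 0], "yaw": 0.1}, {"offset": [0, 0.001, 0], "yaw": 0.15}, {"offset": [0, 0.001, 0], "yaw": 0.2}, {"offset": [0, 0.001, 0], "yaw": 0.25}, {"offset": [0, 0.001, 0], "yaw": 0.3}, {"offset": [0, 0.001, 0], "yaw": 0.3}])

```text
time_s: 14.55
eef_pos: [536.8, -46.5, 115.0]
ee_rot: [0.471, -0.471, -0.527, 0.528]
force: [-5.5, -6.6, 11.2]
grip_width: 0.097
```

```bash
python3 -c "
from h import *
st()"
```

```text
t 14.55 p [536.8 -46.5 115. ] az 1.684 tilt y [-0.001 -0.001 -1.   ] F [-5.5 -6.6 11.2] Tq [-1.21  0.78  0.01] g 0.097 q [-0.3   0.48  1.62 -0.    1.04 -1.99]
```

Call:
jog_arm(targets=[{"offset": [-0.0005, 0.0008, 0.0003], "yaw": 0.05}, {"offset": [-0.001, 0.0008, 0.0006], "yaw": 0.1}, {"offset": [-0.0014, 0.0008, 0.0007], "yaw": 0.15}, {"offset": [-0.0014, 0.0008, 0.0007], "yaw": 0.2}, {"offset": [-0.0014, 0.0008, 0.0007], "yaw": 0.25}, {"offset": [-0.0014, 0.0008, 0.0007], "yaw": 0.3}, {"offset": [-0.0014, 0.0008, 0.0007], "yaw": 0.3}])

```text
time_s: 15.13
eef_pos: [536.7, -47.8, 115.1]
ee_rot: [-0.544, 0.545, 0.451, -0.451]
force: [-1.8, -0.6, 11.5]
grip_width: 0.101
```

```bash
python3 -c "
from h import *
st(); zoom('side',[533,-50,100],60,5,'side12');zoom('top',[533,-50,100],60,5,'top12')"
```

```text
t 15.13 p [536.7 -47.8 115.1] az 1.383 tilt y [ 0.    -0.001 -1.   ] F [-1.8 -0.6 11.5] Tq [-0.09  0.48 -0.01] g 0.101 q [-0.31  0.48  1.62 -0.    1.03 -1.69]
side12 o 194 112 f 5
top12 o 168 198 f 5
```

View pics/side12.png

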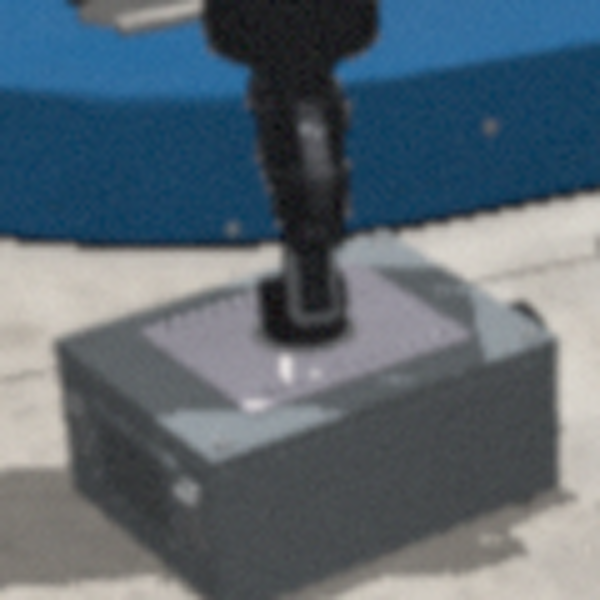

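Call:
jog_arm(targets=[{"offset": [-0.0002, 0.0008, 0], "yaw": 0.06}, {"offset": [-0.0004, 0.0008, 0.0001], "yaw": 0.12}, {"offset": [-0.0007, 0.0008, 0.0001], "yaw": 0.18}, {"offset": [-0.0009, 0.0008, 0.0002], "yaw": 0.24}, {"offset": [-0.0011, 0.0008, 0.0003], "yaw": 0.3}, {"offset": [-0.0013, 0.0008, 0.0004], "yaw": 0.36}, {"offset": [-0.0015, 0.0008, 0.0005], "yaw": 0.42}, {"offset": [-0.0017, 0.0008, 0.0006], "yaw": 0.5}, {"offset": [-0.0017, 0.0008, 0.0006], "yaw": 0.5}])

```text
time_s: 15.98
eef_pos: [535.9, -49.6, 115.0]
ee_rot: [-0.639, 0.64, 0.302, -0.302]
force: [-4.0, -3.1, 11.5]
grip_width: 0.105
```

```bash
python3 -c "
from h import *
st()"
```

```text
t 15.98 p [535.9 -49.6 115. ] az 0.882 tilt y [ 0.    -0.002 -1.   ] F [-4.  -3.1 11.5] Tq [-0.47  0.77 -0.01] g 0.105 q [-0.31  0.48  1.63 -0.    1.03 -1.19]
```

Call:
jog_arm(targets=[{"offset": [-0.0006, 0.0008, 0.0001], "yaw": 0.06}, {"offset": [-0.0011, 0.0008, 0.0002], "yaw": 0.12}, {"offset": [-0.0015, 0.0008, 0.0002], "yaw": 0.18}, {"offset": [-0.0018, 0.0008, 0.0003], "yaw": 0.24}, {"offset": [-0.0021, 0.0008, 0.0004], "yaw": 0.3}, {"offset": [-0.0023, 0.0008, 0.0004], "yaw": 0.35}, {"offset": [-0.0023, 0.0008, 0.0004], "yaw": 0.35}])

```text
time_s: 16.57
eef_pos: [534.7, -50.6, 115.1]
ee_rot: [-0.682, 0.683, 0.186, -0.184]
force: [-0.8, 1.6, 10.4]
grip_width: 0.104
```

```bash
python3 -c "
from h import *
st()"
```

```text
t 16.57 p [534.7 -50.6 115.1] az 0.530 tilt y [ 0.002 -0.001 -1.   ] F [-0.8  1.6 10.4] Tq [ 0.31  0.26 -0.05] g 0.104 q [-0.31  0.48  1.63 -0.    1.03 -0.84]
```

Call:
jog_arm(targets=[{"offset": [-0.0001, 0.0008, 0], "yaw": 0.03}, {"offset": [-0.0002, 0.0008, 0], "yaw": 0.06}, {"offset": [-0.0003, 0.0008, 0], "yaw": 0.08}, {"offset": [-0.0003, 0.0008, 0], "yaw": 0.08}])

```text
time_s: 16.9
eef_pos: [534.5, -50.7, 115.1]
ee_rot: [-0.689, 0.69, 0.159, -0.157]
force: [-4.9, -1.6, 12.6]
grip_width: 0.102
```

```bash
python3 -c "
from h import *
st()"
```

```text
t 16.90 p [534.5 -50.7 115.1] az 0.450 tilt y [ 0.003 -0.001 -1.   ] F [-4.9 -1.6 12.6] Tq [-0.15  0.77 -0.05] g 0.102 q [-0.31  0.48  1.63 -0.    1.03 -0.76]
```

Call:
jog_arm(targets=[{"offset": [-0.0006, 0.0008, 0.0003], "yaw": 0.03}, {"offset": [-0.0008, 0.0008, 0.0003], "yaw": 0.06}, {"offset": [-0.0008, 0.0008, 0.0003], "yaw": 0.06}, {"offset": [-0.0008, 0.0008, 0.0003], "yaw": 0.06}])

```text
time_s: 17.23
eef_pos: [534.2, -50.8, 115.1]
ee_rot: [-0.693, 0.694, 0.139, -0.136]
force: [-1.4, -1.0, 11.1]
grip_width: 0.1
```

```bash
python3 -c "
from h import *
st()"
```

```text
t 17.23 p [534.2 -50.8 115.1] az 0.390 tilt y [ 0.005 -0.001 -1.   ] F [-1.4 -1.  11.1] Tq [-0.23  0.33 -0.04] g 0.100 q [-0.31  0.48  1.63  0.    1.03 -0.7 ]
```

Call:
jog_arm(targets=[{"offset": [-0.0002, 0.0006, 0], "yaw": 0.03}, {"offset": [-0.0003, 0.0006, 0], "yaw": 0.06}, {"offset": [-0.0003, 0.0006, 0], "yaw": 0.06}, {"offset": [-0.0003, 0.0006, 0], "yaw": 0.06}])

```text
time_s: 17.57
eef_pos: [534.0, -50.8, 115.1]
ee_rot: [-0.697, 0.698, 0.118, -0.115]
force: [-3.7, -1.5, 10.5]
grip_width: 0.101
```

```bash
python3 -c "
from h import *
st()"
```

```text
t 17.57 p [534.  -50.8 115.1] az 0.331 tilt y [ 0.005 -0.001 -1.   ] F [-3.7 -1.5 10.5] Tq [-0.26  0.72  0.01] g 0.101 q [-0.31  0.48  1.63  0.    1.03 -0.64]
```

Call:
jog_arm(targets=[{"offset": [-0.0004, 0.0006, 0.0002], "yaw": 0.03}, {"offset": [-0.0006, 0.0006, 0.0003], "yaw": 0.06}, {"offset": [-0.0006, 0.0006, 0.0003], "yaw": 0.06}, {"offset": [-0.0006, 0.0006, 0.0003], "yaw": 0.06}])

```text
time_s: 17.9
eef_pos: [533.7, -50.9, 115.1]
ee_rot: [-0.7, 0.702, 0.098, -0.094]
force: [-1.3, -3.0, 8.6]
grip_width: 0.102
```

```bash
python3 -c "
from h import *
st(); zoom('side',[533,-50,100],60,5,'side13');zoom('top',[533,-50,100],60,5,'top13')"
```

```text
t 17.90 p [533.7 -50.9 115.1] az 0.272 tilt y [ 0.006 -0.002 -1.   ] F [-1.3 -3.   8.6] Tq [-0.33  0.36  0.24] g 0.102 q [-0.31  0.48  1.64  0.    1.02 -0.59]
side13 o 194 112 f 5
top13 o 168 198 f 5
```

View pics/top13.png

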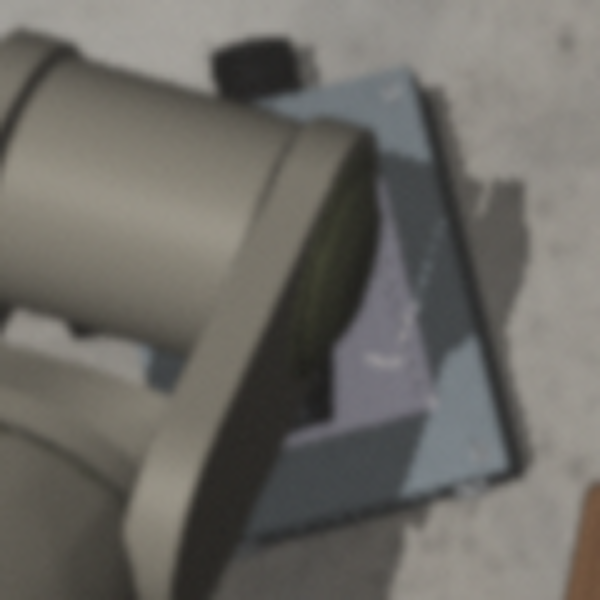

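View pics/side13.png

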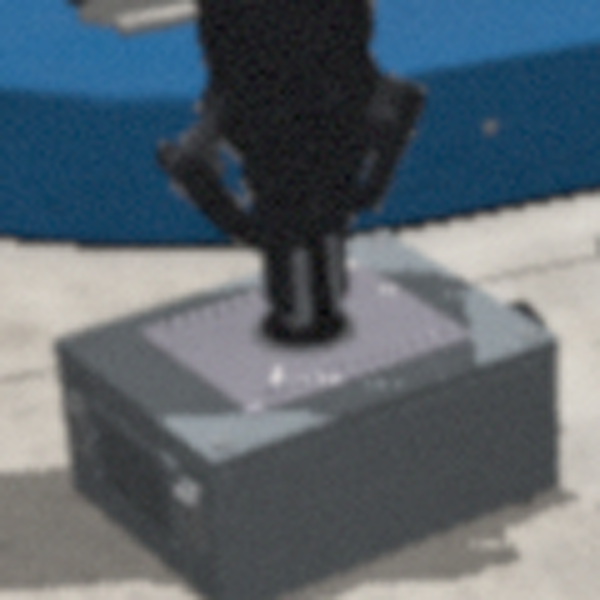

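Side view: the cover is flush and square, and the fingers are at (305,300). Torque has risen to 0.24 N m, so this is the stop. I'll back off slightly and let up to feel for the detent.

Call:
jog_arm(targets=[{"offset": [0.0002, 0.0005, 0], "yaw": -0.04}, {"offset": [0.0003, 0.0003, 0], "yaw": -0.08}, {"offset": [0.0003, 0, 0], "yaw": -0.08}, {"offset": [0.0003, -0.001, 0], "yaw": -0.08}, {"offset": [0.0003, -0.002, 0], "yaw": -0.08}, {"offset": [0.0003, -0.0025, 0], "yaw": -0.08}, {"offset": [0.0003, -0.0025, 0], "yaw": -0.08}])

```text
time_s: 18.58
eef_pos: [534.0, -50.8, 118.0]
ee_rot: [-0.695, 0.697, 0.126, -0.122]
force: [-3.7, -1.5, 8.0]
grip_width: 0.102
```

```bash
python3 -c "
from h import *
st()"
```

```text
t 18.58 p [534.  -50.8 118. ] az 0.353 tilt y [ 0.006 -0.002 -1.   ] F [-3.7 -1.5  8. ] Tq [-0.31  0.6   0.  ] g 0.102 q [-0.31  0.47  1.63  0.    1.03 -0.67]
```

Call:
jog_arm(targets=[{"offset": [0, -0.0005, 0], "yaw": 0}, {"offset": [0, -0.001, 0], "yaw": 0}, {"offset": [0, -0.0015, 0], "yaw": 0}, {"offset": [0, -0.0018, 0], "yaw": 0}, {"offset": [0, -0.0018, 0], "yaw": 0}, {"offset": [0, -0.0018, 0], "yaw": 0}])

```text
time_s: 19.08
eef_pos: [534.0, -50.8, 119.8]
ee_rot: [-0.695, 0.697, 0.127, -0.122]
force: [-1.5, -2.0, 5.3]
grip_width: 0.105
```

```bash
python3 -c "
from h import *
st()"
```

```text
t 19.08 p [534.  -50.8 119.8] az 0.354 tilt y [ 0.006 -0.002 -1.   ] F [-1.5 -2.   5.3] Tq [-0.34  0.36 -0.02] g 0.105 q [-0.31  0.47  1.63  0.    1.03 -0.67]
```

Call:
jog_arm(targets=[{"offset": [0, -0.0004, 0], "yaw": 0}, {"offset": [0, -0.0008, 0], "yaw": 0}, {"offset": [0, -0.0008, 0], "yaw": 0}, {"offset": [0, -0.0008, 0], "yaw": -0.05}, {"offset": [0, -0.0008, 0], "yaw": -0.1}, {"offset": [0, -0.0008, 0], "yaw": -0.1}])

```text
time_s: 19.58
eef_pos: [534.2, -50.6, 120.1]
ee_rot: [-0.688, 0.69, 0.162, -0.157]
force: [4.0, -1.4, -5.1]
grip_width: 0.105
```

```bash
python3 -c "
from h import *
st()"
```

```text
t 19.58 p [534.2 -50.6 120.1] az 0.455 tilt y [ 0.007 -0.002 -1.   ] F [ 4.  -1.4 -5.1] Tq [-0.3  -0.71  0.1 ] g 0.105 q [-0.31  0.47  1.63  0.    1.03 -0.77]
```

The pin has risen about 5 mm from the bottom. A pull up now meets a hard limit (−5 N), and turning back meets resistance, so it is in the detent. I'll relax and let go.

Call:
jog_arm(targets=[{"offset": [0, 0.0003, 0], "yaw": 0.03}, {"offset": [0, 0.0005, 0], "yaw": 0.06}, {"offset": [0, 0.0005, 0], "yaw": 0.06}])

```text
time_s: 19.83
eef_pos: [534.1, -50.7, 119.8]
ee_rot: [-0.692, 0.695, 0.14, -0.136]
force: [-1.0, -1.9, 4.2]
grip_width: 0.1
```

Call:
jog_arm(targets=[{"offset": [0, 0, 0], "yaw": 0}, {"offset": [0, 0, 0], "yaw": 0}, {"offset": [0, 0, 0], "yaw": 0}, {"offset": [0, 0, 0], "yaw": 0}, {"offset": [0, 0, 0], "yaw": 0}, {"offset": [0, 0, 0], "yaw": 0}], fingers=0.04)

```text
time_s: 20.33
eef_pos: [534.1, -50.6, 119.8]
ee_rot: [-0.692, 0.695, 0.14, -0.136]
force: [-0.1, 0.2, 1.3]
grip_width: 0.464
```

```bash
python3 -c "
from h import *
st(); zoom('side',[533,-50,100],60,5,'side14')"
```

```text
t 20.33 p [534.1 -50.6 119.8] az 0.393 tilt y [ 0.007 -0.002 -1.   ] F [-0.1  0.2  1.3] Tq [0.01 0.04 0.04] g 0.464 q [-0.31  0.47  1.63  0.    1.03 -0.71]
side14 o 194 112 f 5
```

View pics/side14.png

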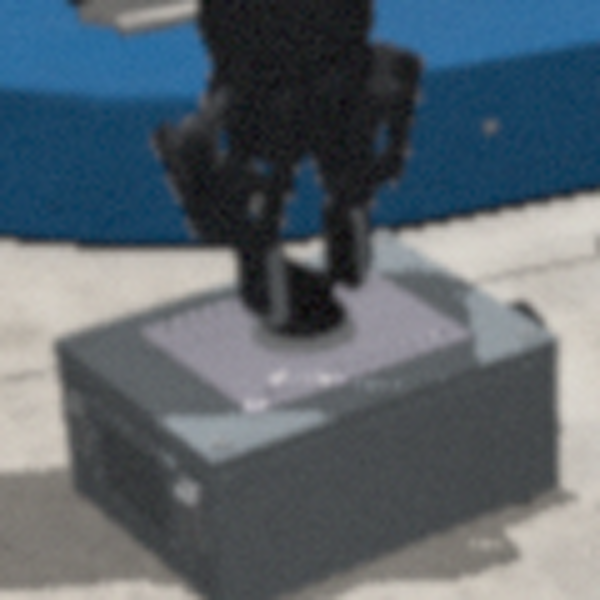

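The fingers are open around the wing and the cover is flush. Retreating upward.

Call:
jog_arm(targets=[{"offset": [0, -0.015, 0], "yaw": 0}, {"offset": [0, -0.04, 0], "yaw": 0}, {"offset": [0, -0.075, 0], "yaw": 0}, {"offset": [-0.02, -0.11, 0.03], "yaw": 0}, {"offset": [-0.05, -0.13, 0.06], "yaw": 0}, {"offset": [-0.09, -0.14, 0.1], "yaw": 0}, {"offset": [-0.12, -0.14, 0.13], "yaw": 0}, {"offset": [-0.15, -0.14, 0.13], "yaw": 0}, {"offset": [-0.17, -0.14, 0.13], "yaw": 0}, {"offset": [-0.17, -0.14, 0.13], "yaw": 0}])

```text
time_s: 21.22
eef_pos: [322.7, 4.9, 258.5]
ee_rot: [-0.692, 0.695, 0.14, -0.136]
force: [0.5, -0.4, 0.6]
grip_width: 0.467
```

```bash
python3 - <<'E'
from edge import *
st(); s=zoom('side',[533,-50,95],50,6,'side15');c=zoom('top',[533,-50,95],55,5,'top15')
cv2.imwrite("pics/topfull.png",c["img"][:,:,::-1])
for sg in(-1,):
  print("cover top",refine(c,c["img"],[(A,B,sg) for A,B in rect(58,48,89)],[535,-44.5,.236],R=2.5).round(3))
  print("trap top",refine(c,c["img"],[(A,B,-1) for A,B in rect(90,70,85)],[535,-44.5,.236],R=2.5).round(3))
E
```

```text
t 21.22 p [322.7   4.9 258.5] az 0.393 tilt y [ 0.007 -0.002 -1.   ] F [ 0.5 -0.4  0.6] Tq [0.01 0.   0.01] g 0.467 q [-0.35 -0.17  2.    0.    1.31 -0.75]
side15 o 204 124 f 6
top15 o 173 203 f 5
   D [-0.3 -0.3 -0.4 -0.3]
cover top [ 5.34955e+02 -4.45230e+01  2.36000e-01]
   D [ 0.2 -0.1  0.1  0. ]
trap top [ 5.35646e+02 -4.41300e+01  2.36000e-01]
```

View pics/side15.png

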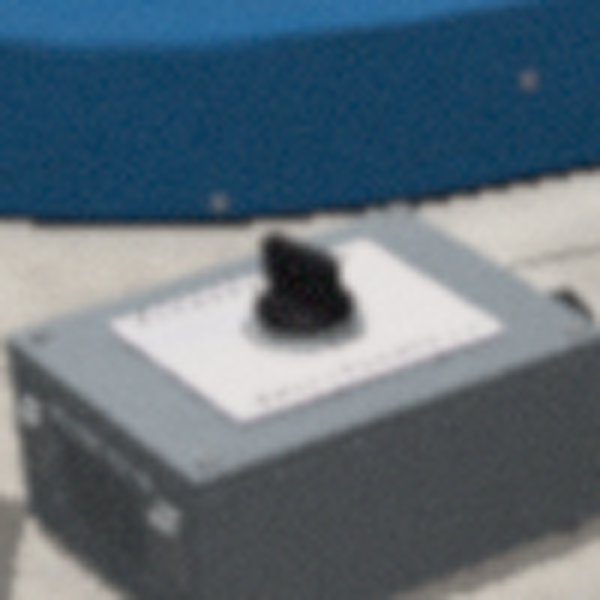

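View pics/top15.png

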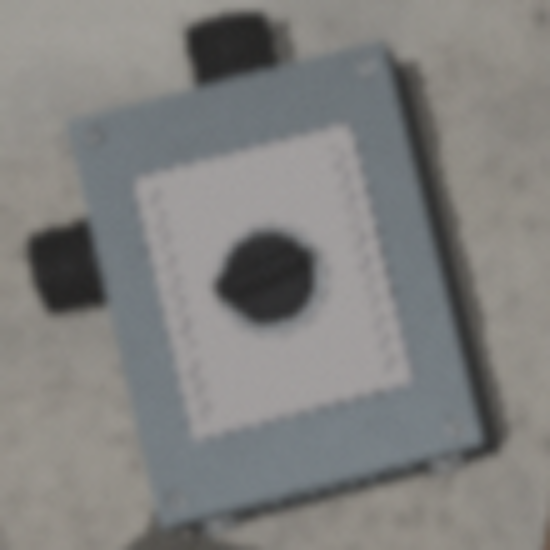

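```bash
python3 - <<'E'
from h import *
for t in["base_plate_2","cast_grey","scrap_tub","bench_brush","crucible"]: print(t,[(np.round(b["box"],0),round(b["score"],2)) for b in ctrl.boxes_of("side",t)][:1],[(np.round(b["box"],0),round(b["score"],2)) for b in ctrl.boxes_of("top",t)][:1])
print(ctrl.finish_job()); st()
E
```

```text
base_plate_2 [(array([348., 194., 377., 216.]), 0.91)] [(array([255., 148., 285., 179.]), 0.57)]
cast_grey [(array([383., 269., 417., 305.]), 0.67)] [(array([392., 184., 416., 210.]), 0.73)]
scrap_tub [(array([377., 227., 419., 268.]), 0.9)] [(array([338., 153., 376., 191.]), 0.58)]
bench_brush [(array([173., 239., 244., 253.]), 0.73)] [(array([273., 296., 294., 362.]), 0.9)]
crucible [(array([358., 311., 390., 342.]), 0.9)] [(array([435., 229., 458., 253.]), 0.97)]
the job is handed in; nothing more can be done
None
the job is handed in; nothing more can be done
```

I set the cover into the trap, locked its fastener, let go, and handed the job in at about 22 s of the 58 s allowed. No verdict was reported. I picked the cover up by the wing, lowered it in gently, and pressed the wing to the end of its travel. I then turned it clockwise until the torque rose at the stop (about 0.24 N m), backed off slightly and let it rise.

**Last checks:**
- **Cover:** it lies flush on the rim. In the top camera it is about 0.8 mm off the trap's centre and square to it.
- **Detent:** the wing rose about 5 mm from the bottom, where the detent should give 4.5 mm. It then met a hard limit when pulled at 5 N, and showed light resistance (about 0.1 N m) when turned back.
- **Wing angle:** about 1.4 rad from both the tool angle and the final picture, which fits how far the slot looked turned.
- **Forces:** the tool's force readings at the end of each move stayed near 13 N vertically and under 9 N sideways. They are not continuous, so I can't rule out a brief peak between them.
- **Bystanders:** all five are still in their original image positions to within a few pixels.

**What disagreed:** the side and top cameras differed by 5 to 10 mm in the side camera's viewing direction. I relied on the top camera to place the cover, and the free entry into the opening bore that out. I judged the wing's height by feel from the arm, because the images are too coarse to tell 8.5 mm of press from 11.5 mm.

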